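# Book returned instrument cases into the tool crib

### The arm

A 7-joint arm with a two-finger parallel gripper is mounted at the origin on the work surface. World frame = base frame: x ahead of the robot, y to its left, z up, the work surface at z = 0. Lengths are in m, angles in rad, forces in N, time in s.
With the tool pointing down it reaches from about 0.425 to 0.925 m from the base axis. Payload 6.8 kg.
Tool frame: the origin (TCP) lies between the finger pads; the fingertips stand 17 mm ahead of it and the grasp point (between the pads) lies 2 mm behind it; z points along the fingers, y is the direction in which the jaws open and shut (so a half turn about z gives the same grasp; the last joint's range is limited). The gripper opens to 88 mm and grips with 3 to 60 N. Pads are 20 mm wide; open, the fingers measure 115 mm over their backs; the gripper's body (75 mm by 178 mm) begins 61 mm behind the grasp point.
Start: joints at [-0.108, 0.477, 0.022, 1.555, -0.011, 1.109, -0.083], TCP at [0.675, 0, 0.24] pointing down, gripper open.
Joint ranges: [-2.96, 2.96], [-0.34, 2.1], [-1.41, 1.46], [0.24, 2.44], [-1.37, 4.51], [0.17, 1.92], [-2.96, 2.96]. Speed limits (rad/s): [2.39, 2.39, 3.14, 3.14, 3.14, 3.14, 3.14].

### API

Orientations are given as a rotation vector (axis times angle).
In Python, from rig import env, eyes, workorder gives the robot as it stands.
- The arm moves only by the tool jog_arm, never from a script. Its arguments are lists of equal length, an entry for each row: "delta_pos": the shift along the world's x, y, z in mm, a list of three; "spin": the turn about the world's z in rad. In form: {"delta_pos": [[dx, dy, dz], ...], "spin": [spin, ...]}. A call has 1 to 12 rows; each row is the pose to reach, as a shift and turn from the pose commanded when the call began; what a row does not reach only later rows make up. A row lasts 1/10 s, in which the tool goes at most 50 mm and 8.59 degrees, less where a joint would pass 70% of its speed; a pose out of reach is approached as far as the arm can. A call with a gripper value outside its range is refused whole. "hand" is the opening in per cent of the stroke, from 0 (shut) to 100 (fully open), set as the call begins (left out, the last holds). The fingers move at their own pace and stop on an object; the grip force is fixed at half the most. Time passes only in rows, so rows that repeat a pose let the fingers close. It gives the time, the measured TCP pose, the force and the opening at its end, in the units of the state.
- env.state(): the state, without advancing time (a new reading comes with each control period).
- eyes.snapshot(name): name is "scene" or "side" or "wrist"; returns the picture (480x640x3 uint8, blue, green, red); there is no depth.
- eyes.calibration(name): a dict with "fx", "fy", "cx", "cy" (pixels), "R" (3x3) and "t" (3): a world point X has camera coordinates R X + t; the wrist camera has in their place "T_tool_cam" (4x4, takes a point from camera to tool coordinates, whose origin is the TCP and whose axes are the flange's). Camera axes: x right, y down, z forward; pixel columns grow to the right and rows downward; lengths in m; the calibration is good to about 2 mm. A picture is of the moment at which its call begins: read the wrist's pose just before it. calibration takes no time and is no camera call.
- workorder.close_job(): hands the job in, once; it reports no verdict.
The state is a dict: "t": time; "qpos": joint angles; "joint_velocities": joint speeds; "joint_efforts": joint torques, N m; "ee_pos": TCP position; "tcp_rot": TCP orientation; "contact_force": force on the tool from outside, world axes, zero at the start; "moment": the same for the moment, N m; "width": finger opening in m.
Only numpy, scipy, OpenCV 4.12 (cv2) and the standard library are available. Lean on these libraries where they do the work, as an engineer would, in place of code of your own. Each camera call takes 0.05 s, during which the arm holds its last target.

### The job

Book the returned instrument cases in at the weighing point: first stand the brass check weight on the middle of the empty pan, press the white key, and set the weight back upright in the middle of its black rubber pad. Then stack every case you find on the middle of the pan, long sides along the pan's long side, largest at the bottom and each smaller one centred and squarely lined up on the one below. With the stack standing by itself press the yellow, then the blue, then the green key (none of these earlier); press keys one at a time and fully down, keep off the white key once a case is on the pan, never press the red one, and leave everything else where it is.

Things in the scene. Friction and masses are not known exactly. Their poses are not given: they have to be found in the camera images.
- pan (a point): Centre of the top face of the weighing pan, a flat steel plate 160 mm (its x) by 240 mm (its y, the long side), 38 mm above the table, fixed; its z points up.
- weight_mid (a point): Centre (half-way up) of the brass check weight, a squat upright cylinder 60 mm across and 36 mm high, up to 1 kg, standing on its pad at first; grip it across its diameter.
- pad_top (a point): Centre of the top face of the weight's round black rubber pad, 80 mm across, 4 mm high, fixed on the table.
- case_wood_mid (a point): Centre (half-way up) of a closed dark wooden instrument case, a plain box 180 mm long (its x), 68 mm wide (its y), 40 mm high (its z, up), lying on the table at first; grip it across its width. May be absent.
- case_blue_mid (a point): Centre (half-way up) of a closed blue plastic instrument case, a plain box 145 mm long (its x), 57 mm wide (its y), 34 mm high (its z, up), lying on the table at first; grip it across its width. May be absent.
- case_orange_mid (a point): Centre (half-way up) of a closed orange plastic instrument case, a plain box 112 mm long (its x), 47 mm wide (its y), 30 mm high (its z, up), lying on the table at first; grip it across its width. May be absent.
- case_black_mid (a point): Centre (half-way up) of a closed black plastic instrument case, a plain box 84 mm long (its x), 38 mm wide (its y), 26 mm high (its z, up), lying on the table at first; grip it across its width. May be absent.
- key_white (a joint): Travel of the white spring key: 0 m up, 0.006 m fully down; starts to move at 1.5 N, fully down at 5 N, comes back by itself.
- key_white_top (a point): Centre of the top face of the white key when up, a round cap 26 mm across on a 42 mm black collar on the low grey console; pressed straight down. The caps stand 46 mm apart or more, their tops 57 mm above the table and 10 mm above the collars' rims.
- key_yellow (a joint): Travel of the yellow spring key: 0 m up, 0.006 m fully down; starts to move at 1.5 N, fully down at 5 N, comes back by itself.
- key_yellow_top (a point): Centre of the top face of the yellow key when up, a round cap 26 mm across on a 42 mm black collar on the low grey console; pressed straight down. The caps stand 46 mm apart or more, their tops 57 mm above the table and 10 mm above the collars' rims.
- key_blue (a joint): Travel of the blue spring key: 0 m up, 0.006 m fully down; starts to move at 1.5 N, fully down at 5 N, comes back by itself.
- key_blue_top (a point): Centre of the top face of the blue key when up, a round cap 26 mm across on a 42 mm black collar on the low grey console; pressed straight down. The caps stand 46 mm apart or more, their tops 57 mm above the table and 10 mm above the collars' rims.
- key_green (a joint): Travel of the green spring key: 0 m up, 0.006 m fully down; starts to move at 1.5 N, fully down at 5 N, comes back by itself.
- key_green_top (a point): Centre of the top face of the green key when up, a round cap 26 mm across on a 42 mm black collar on the low grey console; pressed straight down. The caps stand 46 mm apart or more, their tops 57 mm above the table and 10 mm above the collars' rims.
- key_red (a joint): Travel of the red spring key: 0 m up, 0.006 m fully down; starts to move at 1.5 N, fully down at 5 N, comes back by itself.
- key_red_top (a point): Centre of the top face of the red key when up, a round cap 26 mm across on a 42 mm black collar on the low grey console; pressed straight down. The caps stand 46 mm apart or more, their tops 57 mm above the table and 10 mm above the collars' rims.
- tin: Bystander, not part of the job: centre of the underside of a yellow tin, 60 mm across, 85 mm high, standing among the cases.
- tape: Bystander, not part of the job: roll of yellow tape lying flat, 90 mm across, 24 mm high, origin on the table at its centre.
- mug: Bystander, not part of the job: blue mug, 80 mm across with handle, 90 mm high.
- spanner: Bystander, not part of the job: spanner lying flat.
- greenbox: Bystander, not part of the job: green metal box 90 x 120 x 50 mm.
Not all that is in view belongs to the job. What is shaped like the part that bears case_orange_mid but pink or turquoise is not meant.

How it is judged:
By the outcome, as a careful person would: the job done as asked, in the order asked, and still so for the second after the job is handed in, with the robot touching nothing.
Of case_wood, case_blue, case_orange, case_black only 2 to 4 are there at a start; the rules pass over those that are not, and their reading is None.
At some moment in a run one of weight may be knocked a few centimetres aside while the robot is not near it.
Once in a run the grip may slacken for a moment while it holds something.
It also fails if it takes over 210 s, if anything falls off the work surface, if the arm or the gripper's body presses on something with over 40 N, if the wrist force passes 120 N, or if a joint passes its speed limit or range.

## Working session

There is one attempt and no reset: what is moved stays moved. The work goes in short steps, Python scripts to look and compute and a tool call to move; the robot and the scene stay as the last step left them, time stands still between calls to the robot, and variables do not carry over. Pictures are saved under pics/ and viewed, and the job is handed in when it is done.

Besides the shell and the picture viewer there is one more tool, called after "Request:" as a command line: name --pt "numbers of a row" for each row, then --argument value for the rest. jog_arm: Moves the arm, as the interface text tells. Its arguments: {"type":"object","properties":{"delta_pos":{"type":"array","items":{"type":"array","items":{"type":"number"}}},"spin":{"type":"array","items":{"type":"number"}},"hand":{"type":"number"}},"required":["delta_pos","spin"]}

```bash
ls; mkdir -p pics; python3 - <<'E'
from rig import env, eyes
import cv2
s=env.state(); print({k:(v if not hasattr(v,'tolist') else v) for k,v in s.items()})
for n in ["scene","side","wrist"]:
    c=eyes.calibration(n); print(n,c)
    cv2.imwrite(f"pics/{n}0.png",eyes.snapshot(n))
E
```

```text
pics
{'t': 0.0, 'qpos': array([-0.10811249,  0.47774927,  0.02231269,  1.55639224, -0.01151941,
        1.10929057, -0.08307326]), 'joint_velocities': array([ 3.56389566e-04,  1.13771538e-03,  3.26870718e-04, -1.16118396e-03,
        3.89895780e-05, -3.97269293e-04,  1.09275661e-03]), 'joint_efforts': array([-1.31144458e-03, -5.82851672e+01,  1.53386436e+00, -2.72606850e+01,
       -5.43364382e-02,  1.69422745e-02,  2.21527275e-04]), 'ee_pos': array([6.74457719e-01, 2.03177287e-05, 2.38740245e-01]), 'tcp_rot': array([-2.22054852e+00, -2.22071909e+00,  2.00369269e-03]), 'contact_force': array([0.36743942, 0.37976718, 0.25261746]), 'moment': array([-0.03117253, -0.01362441,  0.04192448]), 'width': 0.08801821596250024}
scene {'fx': 471.8895233311923, 'fy': 471.8895233311923, 'cx': 320.5280473275219, 'cy': 237.8774023834002, 'R': array([[ 0.7479654 ,  0.66372313,  0.00440097],
       [ 0.42270376, -0.47122192, -0.77412624],
       [-0.51173166,  0.58087995, -0.63301596]]), 't': array([-0.44152337, -0.1148771 ,  1.28766252])}
side {'fx': 557.7627425074623, 'fy': 557.7627425074623, 'cx': 313.7189649264537, 'cy': 238.97782236216324, 'R': array([[ 0.86248891, -0.50590939, -0.01298367],
       [-0.31637528, -0.51898646, -0.79407792],
       [ 0.39499312,  0.68899111, -0.60767729]]), 't': array([-0.40559322,  0.24209159,  1.0393984 ])}
wrist {'fx': 426.3001238076077, 'fy': 426.3001238076077, 'cx': 319.7556347505686, 'cy': 240.21121726148235, 'T_tool_cam': array([[ 1.29429015e-04, -9.64048133e-01, -2.65727645e-01,
         7.22780525e-02],
       [ 9.99999962e-01,  1.89030204e-04, -1.98719278e-04,
         1.36057327e-03],
       [ 2.41805499e-04, -2.65727609e-01,  9.64048121e-01,
        -1.44749828e-01],
       [ 0.00000000e+00,  0.00000000e+00,  0.00000000e+00,
         1.00000000e+00]])}
```

View pics/scene0.png

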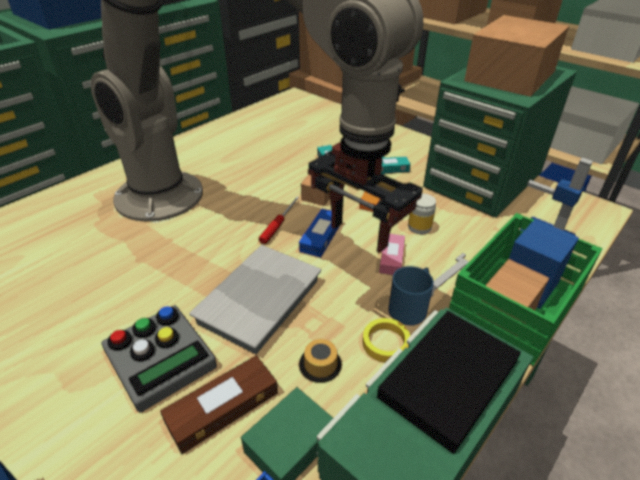

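View pics/side0.png

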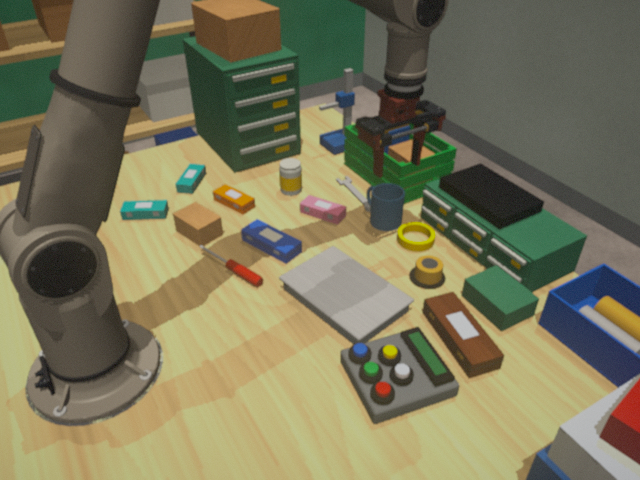

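View pics/wrist0.png

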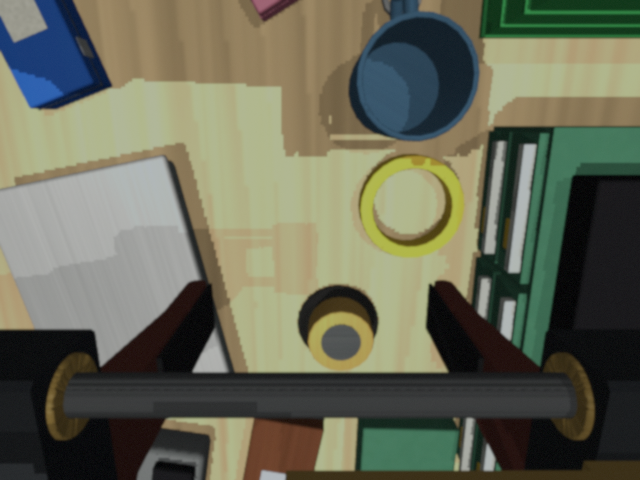

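```bash
cat > h.py <<'E'
import numpy as np, cv2
from scipy.spatial.transform import Rotation as Ro
from scipy.optimize import least_squares
def cam(eyes,env,name):
    c=eyes.calibration(name)
    K=np.array([[c['fx'],0,c['cx']],[0,c['fy'],c['cy']],[0,0,1]])
    if name!='wrist': return K,np.array(c['R']),np.array(c['t'])
    s=env.state(); T=np.eye(4); T[:3,:3]=Ro.from_rotvec(s['tcp_rot']).as_matrix(); T[:3,3]=s['ee_pos']
    W=np.linalg.inv(T@np.array(c['T_tool_cam']))
    return K,W[:3,:3],W[:3,3]
def proj(C,X):
    K,R,t=C; p=K@(R@np.asarray(X,float)+t); return p[:2]/p[2]
def tri(obs):
    # obs list of (C,(u,v)); returns point, residual px
    A=[]
    for (K,R,t),(u,v) in obs:
        P=K@np.c_[R,t]; A+= [u*P[2]-P[0], v*P[2]-P[1]]
    X=np.linalg.svd(np.array(A))[2][-1]; X=X[:3]/X[3]
    f=lambda X:np.concatenate([proj(C,X)-np.array(p) for C,p in obs])
    r=least_squares(f,X); return r.x,np.abs(r.fun).max()
def onz(C,uv,z):
    K,R,t=C; d=R.T@np.linalg.solve(K,[uv[0],uv[1],1]); o=-R.T@t
    return o+d*(z-o[2])/d[2]
def crop(img,x0,y0,x1,y1,fn):
    s=min(800/(x1-x0),600/(y1-y0)); s=int(s)
    o=cv2.resize(img[y0:y1,x0:x1],None,fx=s,fy=s,interpolation=cv2.INTER_CUBIC)
    cv2.imwrite(fn,o); print(fn,'scale',s,'origin',x0,y0)
E
python3 - <<'E'
from h import *
a=cv2.imread('pics/scene0.png');b=cv2.imread('pics/side0.png')
crop(a,90,220,350,415,'pics/c1.png')
crop(b,270,240,530,430,'pics/c2.png')
crop(b,110,150,360,300,'pics/c3.png')
E
```

```text
pics/c1.png scale 3 origin 90 220
pics/c2.png scale 3 origin 270 240
pics/c3.png scale 3 origin 110 150
```

View pics/c1.png

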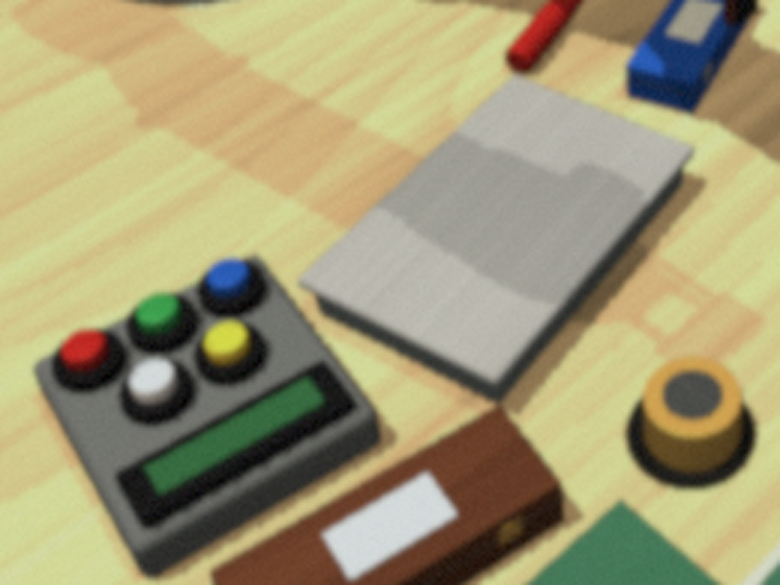

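View pics/c2.png

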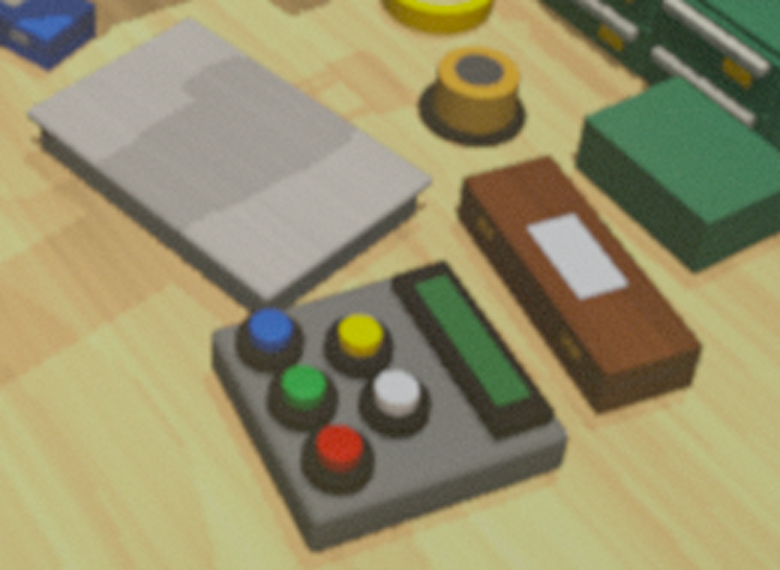

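View pics/c3.png

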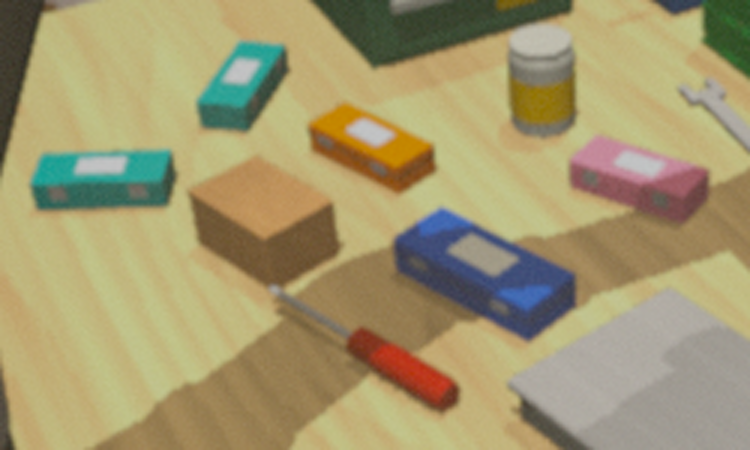

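```bash
python3 - <<'E'
from h import *
from rig import env,eyes
S=cam(eyes,env,'scene');D=cam(eyes,env,'side')
f=lambda p,o:(o[0]+p[0]/3-.33,o[1]+p[1]/3-.33)
P={'A':((515,75),(30,115)),'B':((693,152),(190,20)),'C':((497,382),(430,182)),'D':((303,283),(268,297)),
'red':((83,345),(340,443)),'green':((157,309),(303,382)),'blue':((230,273),(270,326)),'white':((152,375),(398,387)),'yellow':((226,336),(360,332)),
'wtop':((693,388),(480,69)),'wood near pan':((500,408),(549,160))}
for k,(a,b) in P.items():
    X,r=tri([(S,f(a,(90,220))),(D,f(b,(270,240)))]); print(k,(X*1000).round(1),round(r,2))
W=cam(eyes,env,'wrist')
print(onz(W,(341,342),.04)*1000, onz(W,(338,318),0.004)*1000)
for uv in [(234,198),(270,240)]: print(onz(D,uv,.03)*1000)
E
```

```text
A [395.   15.8  34.9] 0.95
B [549.3  46.7  33.8] 0.22
C [ 595.1 -184.1   32.4] 0.25
D [ 443.3 -214.3   33. ] 0.15
red [ 404.7 -341.2   55.3] 0.2
green [ 412.1 -295.6   54.7] 0.08
blue [ 420.1 -249.1   53.7] 0.32
white [ 455.9 -326.5   56.1] 0.37
yellow [ 462.7 -280.8   54.9] 0.55
wtop [ 692.2 -115.8   42.8] 0.96
wood near pan [ 643.2 -226.2   77.9] 5.86
[ 694.6227973  -116.99119907   40.        ] [ 693.2947544  -110.89792041    4.        ]
[440.72229527 355.80712651  30.        ]
[439.65631746 147.97367095  30.        ]
```

Request:
jog_arm --pt "0 -30 30" --pt "0 -60 60" --pt "0 -60 60" --spin '[0,0,0]' --hand 100

```text
t: 0.45
ee_pos: [0.6766, -0.0665, 0.3043]
tcp_rot: [2.224, 2.208, 0.004]
contact_force: [0.3, -0.2, 0.5]
width: 0.0877
```

```bash
python3 - <<'E'
from h import *
from rig import env,eyes
import pickle
s=env.state();print(s['t'],s['ee_pos'],s['contact_force'])
W=cam(eyes,env,'wrist'); pickle.dump(W,open('pics/w1.pkl','wb'))
cv2.imwrite('pics/w1.png',eyes.snapshot('wrist'))
cv2.imwrite('pics/scene1.png',eyes.snapshot('scene'))
S=cam(eyes,env,'scene');D=cam(eyes,env,'side')
E
```

```text
0.45 [ 0.67660834 -0.0665264   0.30434006] [ 0.33626826 -0.22109834  0.47042438]
```

View pics/w1.png

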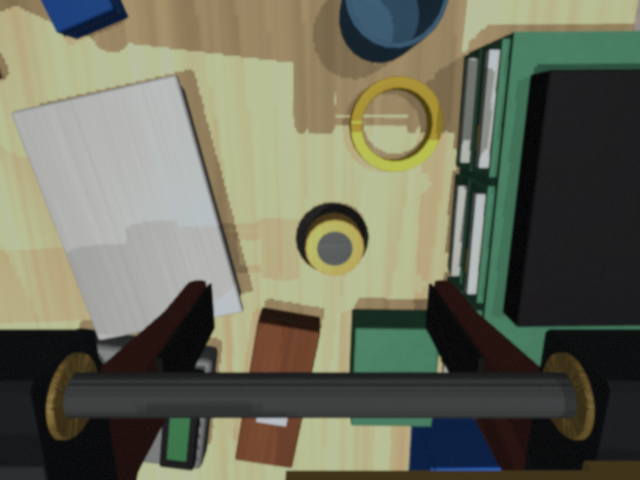

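View pics/scene1.png

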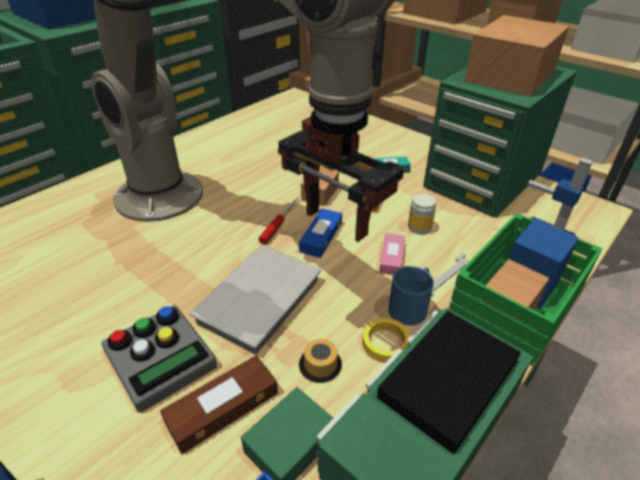

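```bash
python3 - <<'E'
from h import *
a=cv2.imread('pics/w1.png')
crop(a,0,60,260,345,'pics/c4.png')
crop(a,230,190,510,400,'pics/c5.png')
E
```

```text
pics/c4.png scale 2 origin 0 60
pics/c5.png scale 2 origin 230 190
```

View pics/c4.png

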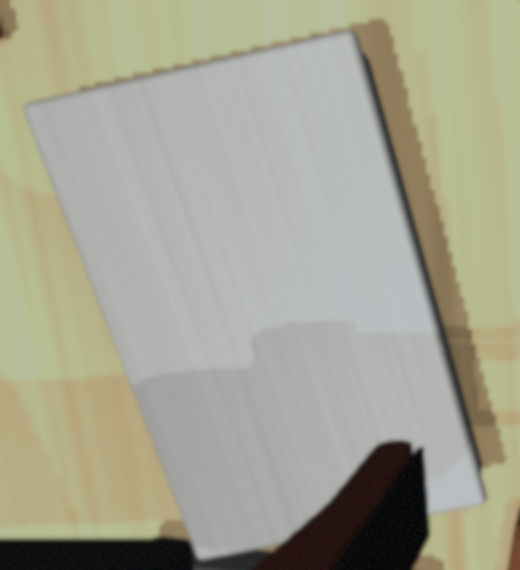

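View pics/c5.png

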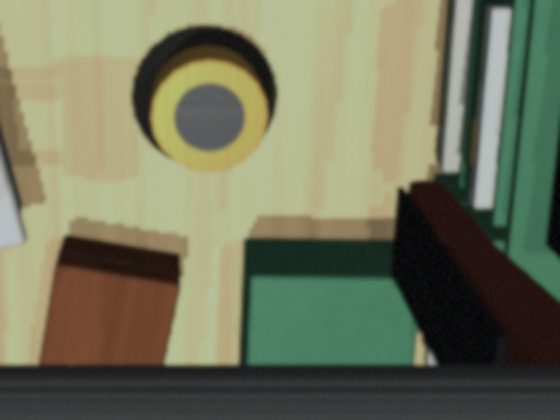

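```bash
cat > pan.py <<'E'
from h import *
from rig import env,eyes
import pickle
W=pickle.load(open('pics/w1.pkl','rb'))
S=cam(eyes,env,'scene');D=cam(eyes,env,'side')
f=lambda p,o:(o[0]+p[0]/3-.33,o[1]+p[1]/3-.33)
def box_fit(obs,L,Wd,x0):
    # obs: (C,idx,uv); corners idx A(-,+)B(+,+)C(+,-)D(-,-), L along x, Wd along y
    cs=np.array([[-L,Wd],[L,Wd],[L,-Wd],[-L,-Wd]])/2
    def r(p):
        c,s=np.cos(p[3]),np.sin(p[3])
        return np.concatenate([proj(C,[p[0]+c*cs[i][0]-s*cs[i][1],p[1]+s*cs[i][0]+c*cs[i][1],p[2]])-np.array(uv) for C,i,uv in obs])
    q=least_squares(r,x0,loss='soft_l1'); return q.x,r(q.x)
if __name__=='__main__':
    o=[]
    for i,(a,b,w) in enumerate([((515,75),(30,115),(12,112.5)),((693,152),(190,20),(176,75.5)),((497,382),(430,182),(242,309)),((303,283),(268,297),(98.5,339))]):
        o+=[(S,i,f(a,(90,220))),(D,i,f(b,(270,240))),(W,i,w)]
    for sel in (o,o[2::3],[q for j,q in enumerate(o) if j%3<2]):
        if sel is o[2::3]: pass
        p,r=box_fit(sel,.16,.24,[.495,-.084,.038,.2]); print((p*1000).round(1),r.round(1))
    print('wrist-only pts z38',[ (onz(W,w,.038)*1000).round(1)[:2] for w in [(12,112.5),(176,75.5),(242,309),(98.5,339)]])
    print('w top',onz(W,(334,246.7),.04)*1000,'pad',onz(W,(332.2,239),.004)*1000)
    X,r=tri([(W,(334,246.7)),(S,f((693,388),(90,220))),(D,f((480,69),(270,240)))]);print(X,r)
    print('drawer front z0',onz(W,(448,270),.0)*1000, 'dtop', onz(W,(500,60),.1)*1000)
    print('greenbox top corners',onz(W,(354,328),.05)*1000,onz(W,(436,328),.05)*1000)
    print('wood top edge',onz(W,(261,322),.04)*1000,onz(W,(318,331),.04)*1000)
    print('tape',onz(W,(396,124),.024)*1000,'mug',onz(W,(392,10),.09)*1000)
E
python3 pan.py
```

```text
[495.1 -84.9  33.  198.5] [-0.5  1.  -1.5 -0.1 -1.4 -1.1  0.9 -0.3 -0.1 -0.   0.3 -1.6 -0.4  1.6
  1.5 -0.   0.7  1.6 -2.7  0.5 -0.2  1.9  0.3 -0.1]
[493.6 -85.8  29.5 198.5] [-0.3  0.  -0.1 -0.1 -0.1  1.   0.6 -0.9]
[495.4 -83.3  33.  198.4] [ 0.   0.7 -1.7 -0.6  1.4 -0.6 -0.4 -0.4  0.3  1.1  1.1 -0.5 -1.9  0.1
 -0.6  1.3]
wrist-only pts z38 [array([397.6,  15.9]), array([551.1,  46.7]), array([ 597.6, -182.6]), array([ 442.9, -215.7])]
w top [ 693.67747678 -114.87840242   40.        ] pad [ 693.14041089 -116.83384402    4.        ]
[ 0.69318125 -0.11462686  0.04179233] 1.1271124251246079
drawer front z0 [ 822.72826651 -155.07726019    0.        ] dtop [817.55847403  50.06317221 100.        ]
greenbox top corners [ 714.0611664  -199.55009246   50.        ] [ 798.80926146 -200.47285383   50.        ]
wood top edge [ 617.06973189 -196.69631508   40.        ] [ 676.89069595 -207.79584437   40.        ]
tape [753.80126132   2.99585124  24.        ] mug [735.4788952   87.16729309  90.        ]
```

Request:
jog_arm --pt "10 -30 -30" --pt "18 -55 -70" --pt "18 -55 -115" --pt "18 -55 -160" --pt "18 -55 -200" --pt "18 -55 -220" --pt "18 -55 -220" --pt "18 -55 -220" --spin '[0,0,0,0,0,0,0,0]'

```text
t: 1.35
ee_pos: [0.6928, -0.1135, 0.0791]
tcp_rot: [-2.219, -2.222, 0.001]
contact_force: [0.6, -0.1, 0.2]
width: 0.0877
```

```bash
python3 - <<'E'
from h import *
from rig import env,eyes
s=env.state();print(s['t'],s['ee_pos'],s['tcp_rot'],s['contact_force'])
cv2.imwrite('pics/w2.png',eyes.snapshot('wrist'))
W=cam(eyes,env,'wrist')
print(proj(W,[.6935,-.1155,.04]))
s=env.state();print(s['t'],s['ee_pos'],s['tcp_rot'],s['contact_force'])
E
```

```text
1.35 [ 0.69275721 -0.11351308  0.0790866 ] [-2.21867130e+00 -2.22191888e+00  5.38652686e-04] [ 0.57085295 -0.13897748  0.2309806 ]
[316.50570857 287.33043293]
1.4 [ 0.69364453 -0.11403632  0.08043307] [2.22000955e+00 2.22230819e+00 1.58294478e-03] [-0.83118062 -0.07194277  0.46554059]
```

View pics/w2.png

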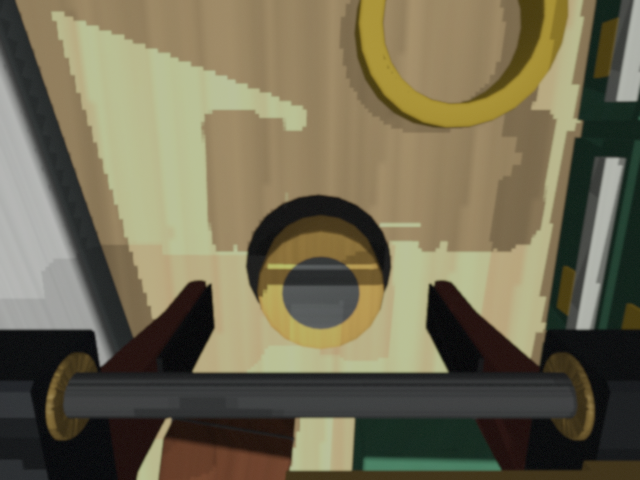

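Request:
jog_arm --pt "1 -2 -25" --pt "1.5 -2 -45" --pt "1.5 -2 -54" --pt "1.5 -2 -54" --pt "1.5 -2 -54" --spin '[0,0,0,0,0]'

```text
t: 1.9
ee_pos: [0.6955, -0.117, 0.0271]
tcp_rot: [2.22, 2.22, 0.002]
contact_force: [-0.7, -1.1, 1.0]
width: 0.0881
```

Request:
jog_arm --pt "0 0 0" --pt "0 0 0" --pt "0 0 0" --pt "0 0 0" --pt "0 0 0" --pt "0 0 0" --pt "0 0 0" --pt "0 0 0" --spin '[0,0,0,0,0,0,0,0]' --hand 0

```text
t: 2.7
ee_pos: [0.6937, -0.1171, 0.0259]
tcp_rot: [-2.221, -2.22, 0.002]
contact_force: [-4.6, 0.5, 5.0]
width: 0.0593
```

Request:
jog_arm --pt "0 0 20" --pt "0 0 55" --pt "-20 5 80" --pt "-55 10 90" --pt "-95 16 90" --pt "-135 22 90" --pt "-170 28 90" --pt "-195 32 80" --pt "-198 32 60" --pt "-198 32 48" --pt "-198 32 44" --pt "-198 32 44" --spin '[0,0,0,0,0,0,0,0,0,0,0,0]'

```text
t: 3.9
ee_pos: [0.4968, -0.085, 0.0689]
tcp_rot: [-2.221, -2.221, 0.001]
contact_force: [0.2, -0.4, -6.6]
width: 0.0595
```

```bash
cat > look.py <<'E'
import sys,pickle
from h import *
from rig import env,eyes
n=sys.argv[1]
s=env.state();print('t',s['t'],s['ee_pos'].round(4),s['tcp_rot'].round(3),s['contact_force'].round(1),round(s['width'],4))
for v in sys.argv[2:]:
    C=cam(eyes,env,v); im=eyes.snapshot(v); cv2.imwrite(f'pics/{v}_{n}.png',im); pickle.dump(C,open(f'pics/{v}_{n}.pkl','wb'))
E
python3 look.py a scene side; python3 - <<'E'
from h import *
crop(cv2.imread('pics/side_a.png'),260,200,460,350,'pics/c6.png')
crop(cv2.imread('pics/scene_a.png'),170,200,370,350,'pics/c7.png')
E
```

```text
t 3.9 [ 0.4968 -0.085   0.0689] [-2.221e+00 -2.221e+00  1.000e-03] [ 0.2 -0.4 -6.6] 0.0595
pics/c6.png scale 4 origin 260 200
pics/c7.png scale 4 origin 170 200
```

View pics/c6.png

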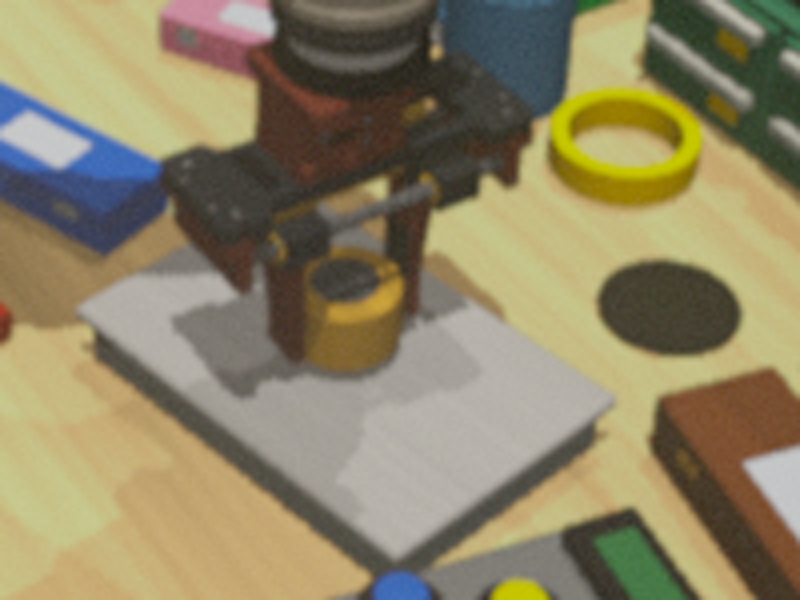

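View pics/c7.png

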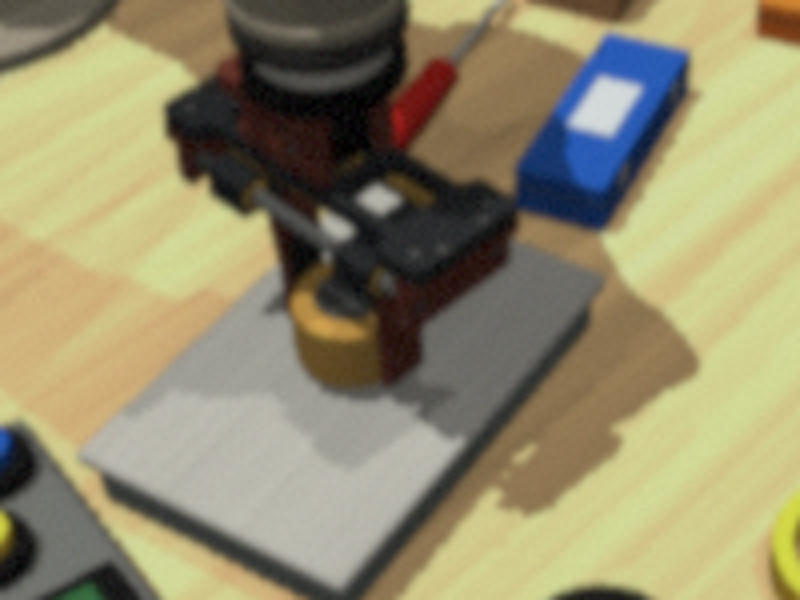

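Request:
jog_arm --pt "0 0 -4" --pt "0 0 -7" --pt "0 0 -9" --pt "0 0 -9.5" --pt "0 0 -9.5" --spin '[0,0,0,0,0]'

```text
t: 4.5
ee_pos: [0.4965, -0.085, 0.0601]
tcp_rot: [-2.221, -2.221, 0.0]
contact_force: [1.2, -0.1, -7.4]
width: 0.0599
```

```bash
python3 look.py b scene; python3 - <<'E'
from h import *
crop(cv2.imread('pics/scene_b.png'),250,300,410,420,'pics/c8.png')
import pickle
S=pickle.load(open('pics/scene_a.pkl','rb'));D=pickle.load(open('pics/side_a.pkl','rb'))
print(onz(D,(260+670/4,200+307/4),.004))
E
```

```text
t 4.5 [ 0.4965 -0.085   0.0601] [-2.221 -2.221  0.   ] [ 1.2 -0.1 -7.4] 0.0599
pics/c8.png scale 5 origin 250 300
[ 0.68989168 -0.12026587  0.004     ]
```

View pics/c8.png

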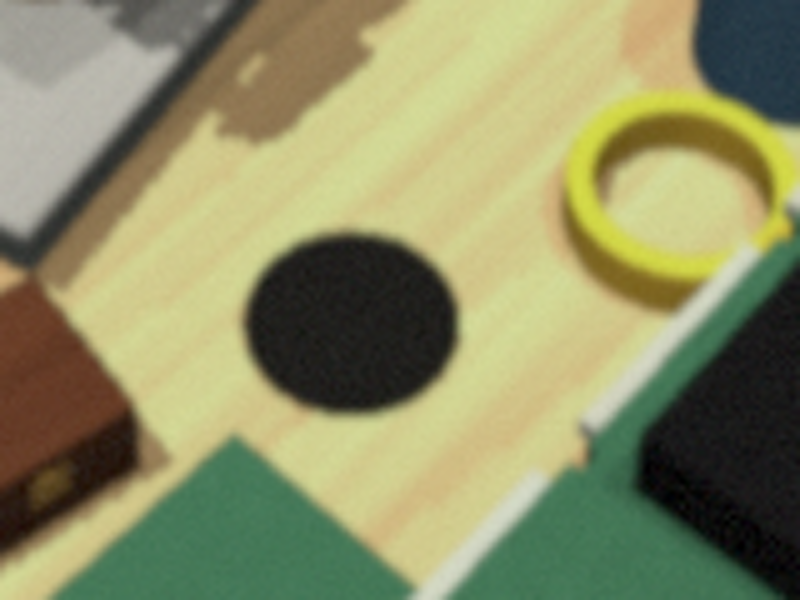

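Request:
jog_arm --pt "0 0 -0.8" --pt "0 0 -1.5" --pt "0 0 -2" --pt "0 0 -2" --spin '[0,0,0,0]'

```text
t: 4.95
ee_pos: [0.4967, -0.085, 0.0598]
tcp_rot: [2.222, 2.221, 0.0]
contact_force: [-5.1, 0.8, 14.2]
width: 0.0599
```

```bash
python3 - <<'E'
from h import *
import pickle
S=pickle.load(open('pics/scene_b.pkl','rb'));D=pickle.load(open('pics/side_a.pkl','rb'))
m=cv2.imread('pics/scene_b.png').max(2)[300:420,250:410]
g=((m<75)*255).astype('uint8'); n,l,st,ce=cv2.connectedComponentsWithStats(g); i=l[64,70]; print(st[i],ce[i])
m2=cv2.imread('pics/side_a.png').max(2); g=((m2<75)*255).astype('uint8'); n,l,st,ce2=cv2.connectedComponentsWithStats(g); j=l[277,427]; print(st[j],ce2[j])
a=(ce[i][0]+250,ce[i][1]+300)
print(onz(S,a,.004),onz(D,ce2[j],.004),tri([(S,a),(D,ce2[j])]))
E
```

```text
[  50   47   41   35 1124] [69.87366548 64.34786477]
[411 266  33  22 556] [427.02338129 276.73741007]
[ 0.69356996 -0.11820485  0.004     ] [ 0.68902583 -0.11969169  0.004     ] (array([ 6.91975943e-01, -1.16497224e-01,  5.10355427e-04]), np.float64(0.0867430509232463))
```

Request:
jog_arm --pt "0 0 1.2" --pt "0 0 1.2" --pt "0 0 1.2" --pt "0 0 1.2" --pt "0 0 1.2" --spin '[0,0,0,0,0]' --hand 100

```text
t: 5.45
ee_pos: [0.4966, -0.085, 0.0593]
tcp_rot: [2.221, 2.221, 0.0]
contact_force: [0.2, 0.3, 0.5]
width: 0.0875
```

Request:
jog_arm --pt "0 0 20" --pt "0 0 60" --pt "0 0 100" --pt "0 30 140" --pt "0 60 180" --pt "0 60 180" --pt "0 60 180" --spin '[0,0,0,0,0,0,0]'

```text
t: 6.15
ee_pos: [0.4969, -0.0245, 0.2399]
tcp_rot: [2.219, 2.222, 0.002]
contact_force: [0.2, -0.1, -0.6]
width: 0.0878
```

```bash
python3 look.py c wrist
```

```text
t 6.15 [ 0.4969 -0.0245  0.2399] [2.219e+00 2.222e+00 2.000e-03] [ 0.2 -0.1 -0.6] 0.0878
```

View pics/wrist_c.png

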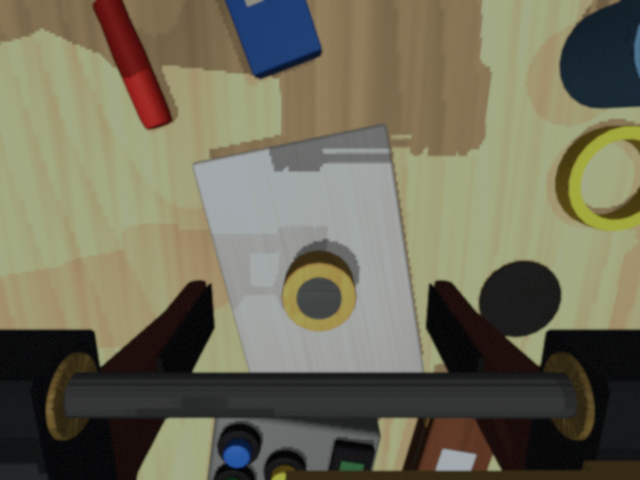

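```bash
python3 - <<'E'
from h import *
import pickle
W=pickle.load(open('pics/wrist_c.pkl','rb'))
print('weight',onz(W,(319.5,297),.074)*1000,'A',onz(W,(194,163),.038)*1000,'B',onz(W,(386,126),.038)*1000,onz(W,(249,372),.038)*1000,onz(W,(422,372),.038)*1000,'pad',onz(W,(520.5,298),.004)*1000)
E
```

```text
weight [498.36331454 -84.12793689  74.        ] A [397.45330355  16.35611352  38.        ] B [550.43862437  45.33163882  38.        ] [ 433.55960794 -173.92910941   38.        ] [ 593.10709175 -173.80720891   38.        ] pad [ 692.05351683 -114.65979518    4.        ]
```

Request:
jog_arm --pt "-10 -40 0" --pt "-20 -80 0" --pt "-30 -120 0" --pt "-40 -160 0" --pt "-50 -195 0" --pt "-56 -225 0" --pt "-56 -225 0" --pt "-56 -225 0" --spin '[0,0,0,0,0,0,0,0]' --hand 0

```text
t: 7.0
ee_pos: [0.439, -0.2509, 0.2377]
tcp_rot: [-2.223, -2.216, 0.002]
contact_force: [0.4, 1.3, -1.0]
width: 0.0272
```

```bash
python3 look.py d wrist
```

```text
t 7.0 [ 0.439  -0.2509  0.2377] [-2.223e+00 -2.216e+00  2.000e-03] [ 0.4  1.3 -1. ] 0.0272
```

View pics/wrist_d.png

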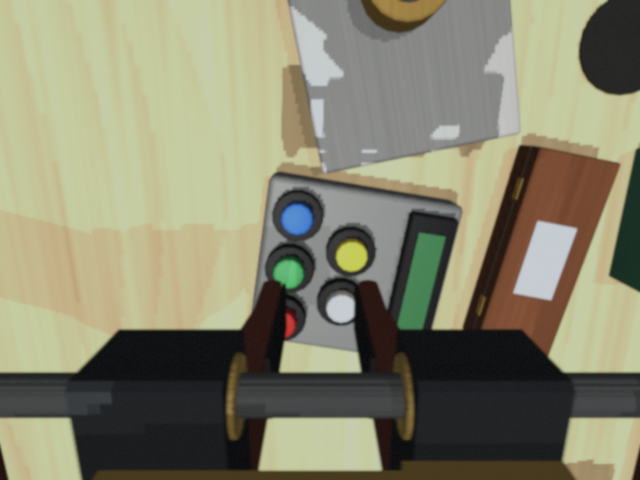

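```bash
python3 - <<'E'
from h import *
import pickle
W=pickle.load(open('pics/wrist_d.pkl','rb'))
for n,p in dict(blue=(298,219),green=(288,274),yellow=(351.5,257),white=(342,308),red=(288,322)).items(): print(n,onz(W,p,.057)*1000)
for p in [(519,131),(324,172)]: print(onz(W,p,.038)*1000)
for p in [(538,147),(619,163),(548,355)]: print('wood',onz(W,p,.04)*1000)
E
```

```text
blue [ 422.70617736 -250.87535639   57.        ]
green [ 413.84556726 -296.41122156   57.        ]
yellow [ 465.00743774 -282.0901946    57.        ]
white [ 457.87526324 -326.33554882   57.        ]
red [ 412.8690651  -338.95383897   57.        ]
[ 595.60918352 -185.13644007   38.        ]
[ 443.15614732 -216.54210866   38.        ]
wood [ 611.06061812 -197.31403749   40.        ]
wood [ 676.72436887 -209.90743024   40.        ]
wood [ 644.16150708 -380.11299073   40.        ]
```

Request:
jog_arm --pt "10 -40 -20" --pt "16.5 -76.5 -50" --pt "16.5 -76.5 -95" --pt "16.5 -76.5 -135" --pt "16.5 -76.5 -155" --pt "16.5 -76.5 -158" --pt "16.5 -76.5 -158" --pt "16.5 -76.5 -158" --spin '[0,0,0,0,0,0,0,0]'

```text
t: 7.85
ee_pos: [0.4581, -0.3265, 0.0826]
tcp_rot: [2.219, 2.221, 0.001]
contact_force: [0.2, -0.1, 0.3]
width: 0.0004
```

```bash
python3 look.py e side scene;  python3 - <<'E'
from h import *
crop(cv2.imread('pics/side_e.png'),330,300,490,420,'pics/c9.png')
crop(cv2.imread('pics/scene_e.png'),80,280,240,400,'pics/c10.png')
E
```

```text
t 7.85 [ 0.4581 -0.3265  0.0826] [2.219e+00 2.221e+00 1.000e-03] [ 0.2 -0.1  0.3] 0.0004
pics/c9.png scale 5 origin 330 300
pics/c10.png scale 5 origin 80 280
```

View pics/c9.png

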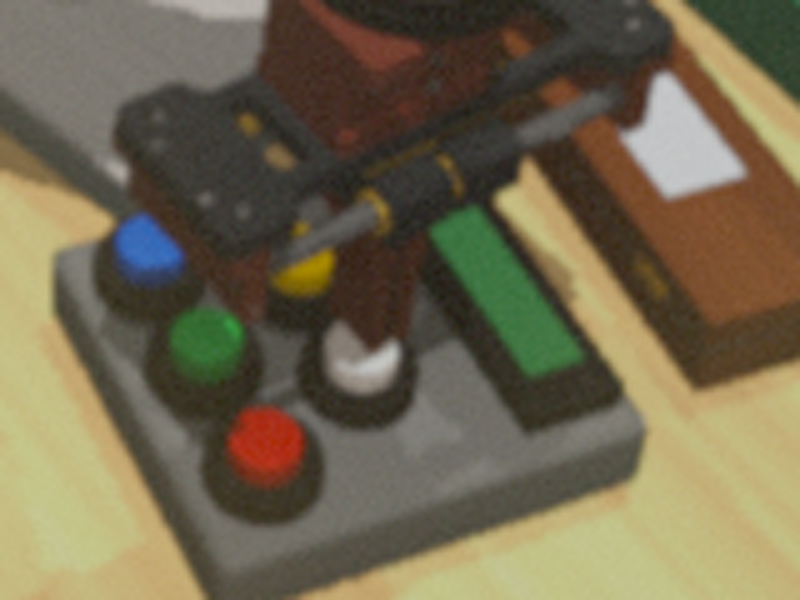

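View pics/c10.png

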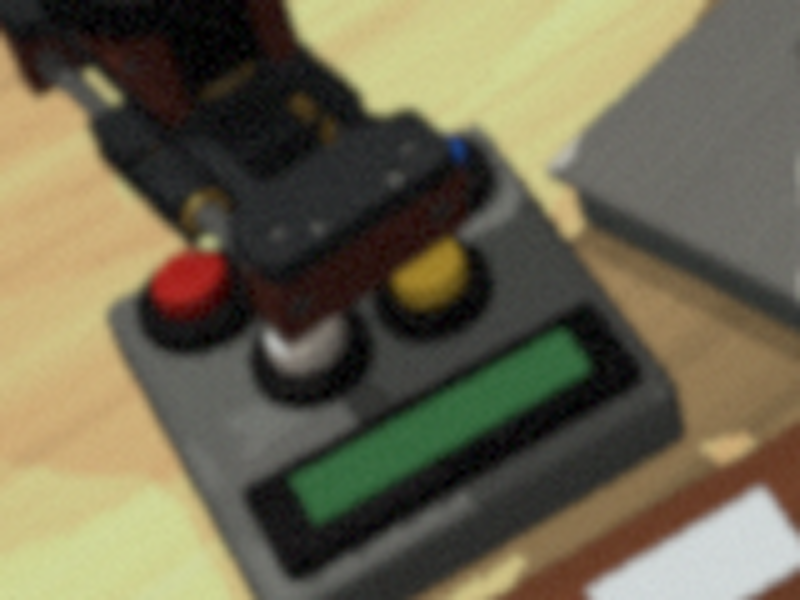

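Request:
jog_arm --pt "0 0 -5" --pt "0 0 -10" --pt "0 0 -13" --pt "0 0 -14.5" --pt "0 0 -14.5" --pt "0 0 -14.5" --spin '[0,0,0,0,0,0]'

```text
t: 8.55
ee_pos: [0.4578, -0.3268, 0.0682]
tcp_rot: [2.221, 2.22, 0.001]
contact_force: [-1.8, 1.5, 12.9]
width: 0.0003
```

Request:
jog_arm --pt "0 0 -0.8" --pt "0 0 -0.8" --pt "0 0 -0.8" --spin '[0,0,0]'

```text
t: 8.85
ee_pos: [0.4579, -0.3269, 0.0681]
tcp_rot: [2.221, 2.22, 0.002]
contact_force: [-3.6, 3.1, 20.9]
width: 0.0006
```

Request:
jog_arm --pt "0 0 10" --pt "0 0 50" --pt "0 0 90" --pt "20 40 120" --pt "40 80 120" --pt "75 110 120" --pt "115 140 120" --pt "150 170 120" --pt "190 200 120" --pt "220 220 100" --pt "236 240 60" --pt "236 240 60" --spin '[0,0,0,0,0,0,0,0,0,0,0,0]' --hand 100

```text
t: 10.05
ee_pos: [0.691, -0.0806, 0.1192]
tcp_rot: [-2.208, -2.222, 0.007]
contact_force: [-0.3, 0.5, -1.1]
width: 0.0877
```

Request:
jog_arm --pt "-20 10 30" --pt "-50 20 60" --pt "-90 30 90" --pt "-130 45 113" --pt "-170 60 113" --pt "-196 61.5 113" --pt "-196 61.5 113" --pt "-196 61.5 113" --spin '[0,0,0,0,0,0,0,0]' --hand 100

```text
t: 10.85
ee_pos: [0.4968, -0.026, 0.24]
tcp_rot: [2.222, 2.219, 0.002]
contact_force: [0.8, -0.2, 0.6]
width: 0.0879
```

```bash
python3 look.py f wrist
```

```text
t 10.85 [ 0.4968 -0.026   0.24  ] [2.222e+00 2.219e+00 2.000e-03] [ 0.8 -0.2  0.6] 0.0879
```

View pics/wrist_f.png

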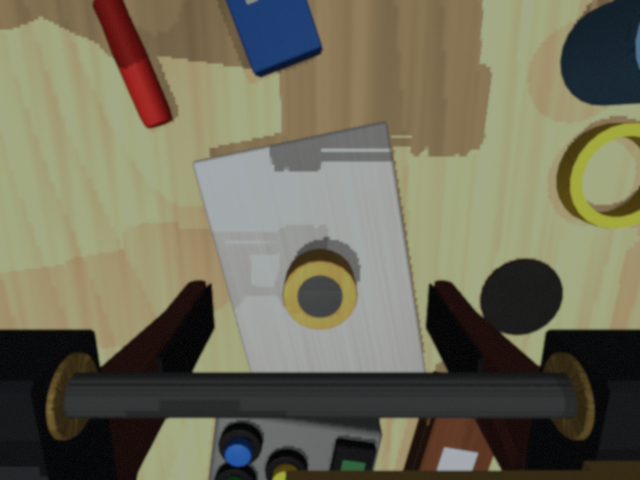

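Request:
jog_arm --pt "-0.5 -35 -30" --pt "-0.5 -60 -60" --pt "-0.5 -60 -100" --pt "-0.5 -60 -135" --pt "-0.5 -60 -165" --pt "-0.5 -60 -178" --pt "-0.5 -60 -178" --pt "-0.5 -60 -178" --spin '[0,0,0,0,0,0,0,0]'

```text
t: 11.7
ee_pos: [0.4975, -0.0854, 0.0617]
tcp_rot: [2.221, 2.22, 0.001]
contact_force: [-0.1, 0.0, -0.6]
width: 0.0877
```

Request:
jog_arm --pt "0 0 0" --pt "0 0 0" --pt "0 0 0" --pt "0 0 0" --pt "0 0 0" --pt "0 0 0" --pt "0 0 0" --spin '[0,0,0,0,0,0,0]' --hand 0

```text
t: 12.4
ee_pos: [0.4968, -0.0849, 0.0617]
tcp_rot: [2.221, 2.221, 0.001]
contact_force: [-2.5, 1.3, 6.8]
width: 0.0594
```

Request:
jog_arm --pt "0 0 20" --pt "5 -1 50" --pt "25 -4 70" --pt "60 -10 75" --pt "100 -16 75" --pt "140 -23 70" --pt "175 -29 55" --pt "195 -33 30" --pt "197.5 -33 0" --pt "197.5 -33 -15" --pt "197.5 -33 -20" --pt "197.5 -33 -20" --spin '[0,0,0,0,0,0,0,0,0,0,0,0]'

```text
t: 13.6
ee_pos: [0.6927, -0.1178, 0.0402]
tcp_rot: [-2.22, -2.22, 0.002]
contact_force: [-0.5, 0.0, -6.9]
width: 0.0596
```

```bash
python3 look.py g scene side wrist;  python3 - <<'E'
from h import *
crop(cv2.imread('pics/side_g.png'),380,230,480,305,'pics/c11.png')
crop(cv2.imread('pics/scene_g.png'),270,320,370,395,'pics/c12.png')
E
```

```text
t 13.6 [ 0.6927 -0.1178  0.0402] [-2.22e+00 -2.22e+00  2.00e-03] [-0.5  0.  -6.9] 0.0596
pics/c11.png scale 8 origin 380 230
pics/c12.png scale 8 origin 270 320
```

View pics/c11.png

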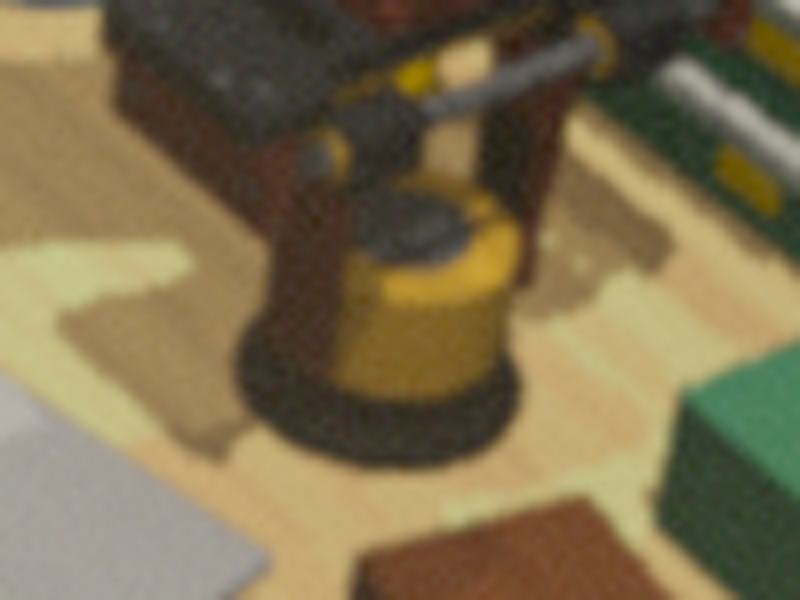

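View pics/c12.png

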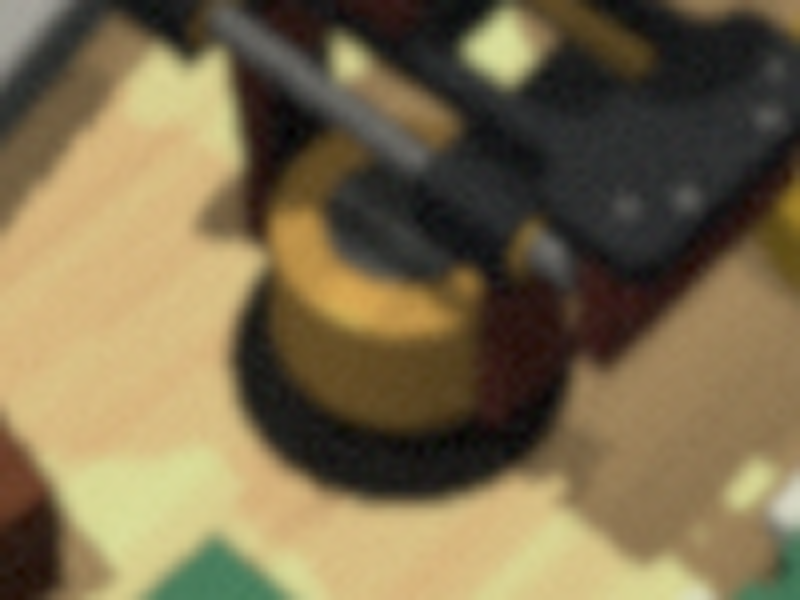

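View pics/wrist_g.png

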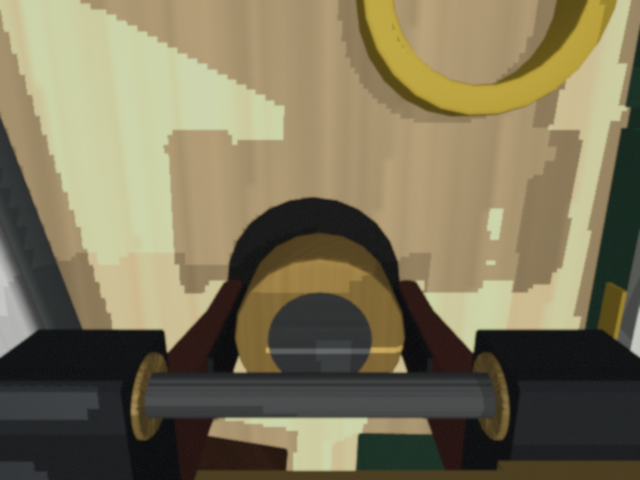

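```bash
python3 - <<'E'
from h import *
import pickle
W,S,D=[pickle.load(open(f'pics/{n}_g.pkl','rb')) for n in ('wrist','scene','side')]
print('pad far edge',onz(W,(314.5,197),.004)*1000,'left',onz(W,(229,275),.004)*1000,'right',onz(W,(400,275),.004)*1000)
print('weight top gray', onz(W,(320.5,340),.057)*1000)
# gray inner ellipse: scene c12 ; predicted extents of weight bottom & pad for hypothesised centers
def ext(C,c,r,z):
    a=np.linspace(0,6.283,200); p=np.array([proj(C,[c[0]+r*np.cos(t),c[1]+r*np.sin(t),z]) for t in a]); return p.min(0),p.max(0)
for C,o in((S,(270,320)),(D,(380,230))):
    for nm,c,r,z in(('pad0',(.692,-.117),.04,.0),('pad4',(.692,-.117),.04,.004),('wt top',(.693,-.117),.03,.055),('wt bot',(.693,-.117),.03,.019)):
        a,b=ext(C,c,r,z); print(nm,((a-o)*8).round(),((b-o)*8).round())
E
```

```text
pad far edge [693.62681329 -76.91652753   4.        ] left [ 654.53267624 -112.79009336    4.        ] right [ 732.5113905  -112.83200312    4.        ]
weight top gray [ 696.07882039 -116.79407262   57.        ]
pad0 [223. 217.] [572. 510.]
pad4 [222. 206.] [572. 500.]
wt top [265. 102.] [538. 323.]
wt bot [268. 202.] [534. 423.]
pad0 [230. 282.] [524. 474.]
pad4 [232. 271.] [526. 463.]
wt top [289. 151.] [516. 293.]
wt bot [276. 252.] [499. 395.]
```

Request:
jog_arm --pt "-2.2 0 -4" --pt "-2.2 0 -9" --pt "-2.2 0 -11.5" --pt "-2.2 0 -13" --pt "-2.2 0 -13" --spin '[0,0,0,0,0]'

```text
t: 14.25
ee_pos: [0.6918, -0.118, 0.028]
tcp_rot: [-2.221, -2.221, 0.0]
contact_force: [0.1, -0.6, -7.3]
width: 0.0597
```

Request:
jog_arm --pt "0 0 -0.7" --pt "0 0 -1.4" --pt "0 0 -1.6" --pt "0 0 -1.6" --spin '[0,0,0,0]'

```text
t: 14.65
ee_pos: [0.692, -0.118, 0.0278]
tcp_rot: [2.221, 2.221, 0.001]
contact_force: [-5.3, 0.8, 4.9]
width: 0.0597
```

Request:
jog_arm --pt "0 0 0.8" --pt "0 0 0.8" --pt "0 0 0.8" --pt "0 0 0.8" --pt "0 0 0.8" --spin '[0,0,0,0,0]' --hand 100

```text
t: 15.15
ee_pos: [0.692, -0.118, 0.0273]
tcp_rot: [2.221, 2.221, 0.0]
contact_force: [0.6, 0.3, -0.5]
width: 0.0879
```

Request:
jog_arm --pt "0 0 20" --pt "0 0 60" --pt "0 20 95" --pt "0 40 95" --pt "0 45 95" --pt "0 45 95" --spin '[0,0,0,0,0,0]'

```text
t: 15.75
ee_pos: [0.691, -0.0713, 0.1209]
tcp_rot: [-2.217, -2.223, 0.002]
contact_force: [-0.5, -0.9, 0.1]
width: 0.0877
```

```bash
python3 look.py h wrist
```

```text
t 15.75 [ 0.691  -0.0713  0.1209] [-2.217e+00 -2.223e+00  2.000e-03] [-0.5 -0.9  0.1] 0.0877
```

View pics/wrist_h.png

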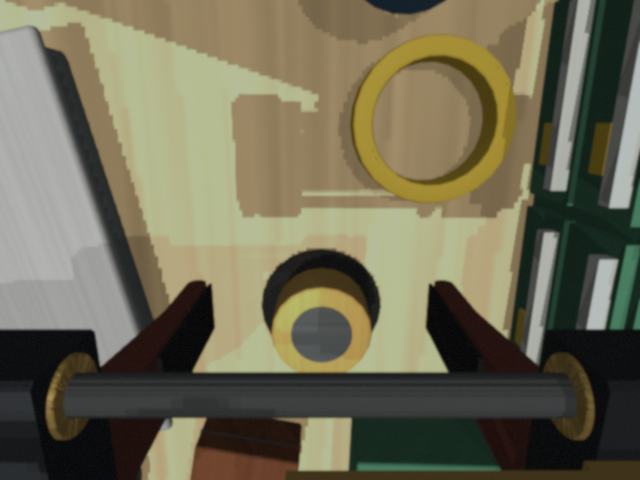

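```bash
python3 - <<'E'
from h import *
import pickle
W=pickle.load(open(f'pics/wrist_h.pkl','rb'))
print(onz(W,(321.5,249),.004)*1000,'w',onz(W,(322,287),.04)*1000,onz(W,(322,333.5),.04)*1000,onz(W,(322,378),.04)*1000)
E
```

```text
[693.17768712 -76.90310865   4.        ] w [693.45059449 -88.63913627  40.        ] [ 693.56796415 -117.68763457   40.        ] [ 693.68752076 -147.27739137   40.        ]
```

Request:
jog_arm --pt "-10 -20 40" --pt "-20 -50 80" --pt "-30 -80 115" --pt "-40 -110 150" --pt "-50 -140 175" --pt "-57 -157 179" --pt "-57 -157 179" --pt "-57 -157 179" --spin '[-0.05,-0.1,-0.15,-0.19,-0.19,-0.19,-0.19,-0.19]'

```text
t: 16.6
ee_pos: [0.6343, -0.229, 0.2988]
tcp_rot: [-2.42, -1.999, 0.002]
contact_force: [-0.0, 0.2, -1.1]
width: 0.0879
```

```bash
python3 look.py i wrist
```

```text
t 16.6 [ 0.6343 -0.229   0.2988] [-2.420e+00 -1.999e+00  2.000e-03] [-0.   0.2 -1.1] 0.0879
```

View pics/wrist_i.png

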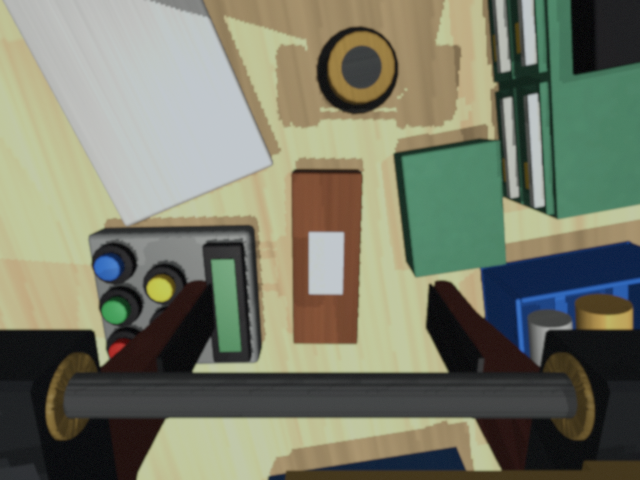

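```bash
python3 - <<'E'
from h import *
crop(cv2.imread('pics/wrist_i.png'),270,155,390,355,'pics/c13.png')
E
```

```text
pics/c13.png scale 3 origin 270 155
```

View pics/c13.png

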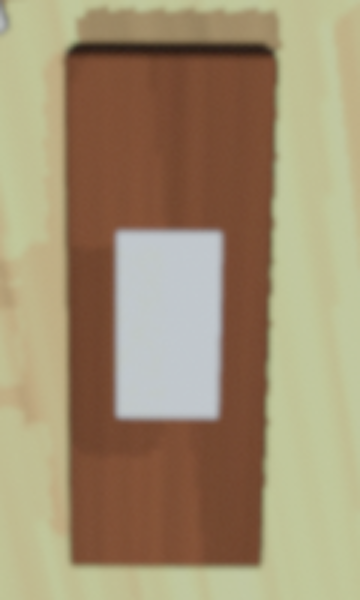

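```bash
python3 - <<'E'
from h import *
from pan import box_fit
import pickle
W=pickle.load(open(f'pics/wrist_i.pkl','rb'))
g=lambda p:(270+p[0]/3-.33,155+p[1]/3-.33)
# x axis along length; pointing +y-ish. A(-x,+y) B(+x,+y) C(+x,-y) D(-x,-y)
px={1:(70,53),2:(272,53),3:(262,564),0:(72,564)}
for i in px: print(i,(onz(W,g(px[i]),.04)*1000).round(1))
for z in (None,):
    p,r=box_fit([(W,i,g(px[i])) for i in px],.18,.068,[.627,-.292,.04,1.38]); print((p*1000).round(1),r.round(1))
P=np.mean([onz(W,g(px[i]),.04) for i in px],0);print(P)
E
```

```text
1 [ 615.2 -197.1   40. ]
2 [ 677.4 -209.    40. ]
3 [ 644.8 -383.8   40. ]
0 [ 579.4 -371.4   40. ]
[ 628.8 -292.2   34.  1379.1] [-2.2  0.1  1.6  0.3  0.2 -0.1 -0.2 -0.4]
[ 0.62919167 -0.290312    0.04      ]
```

Request:
jog_arm --pt "-3 -30 -40" --pt "-6 -61 -80" --pt "-6 -61 -125" --pt "-6 -61 -170" --pt "-6 -61 -210" --pt "-6 -61 -230" --pt "-6 -61 -230" --pt "-6 -61 -230" --spin '[0,0,0,0,0,0,0,0]'

```text
t: 17.45
ee_pos: [0.6292, -0.2892, 0.0705]
tcp_rot: [-2.419, -2.002, 0.0]
contact_force: [0.4, -1.1, 1.6]
width: 0.0873
```

```bash
python3 look.py j wrist
```

```text
t 17.45 [ 0.6292 -0.2892  0.0705] [-2.419 -2.002  0.   ] [ 0.4 -1.1  1.6] 0.0873
```

View pics/wrist_j.png

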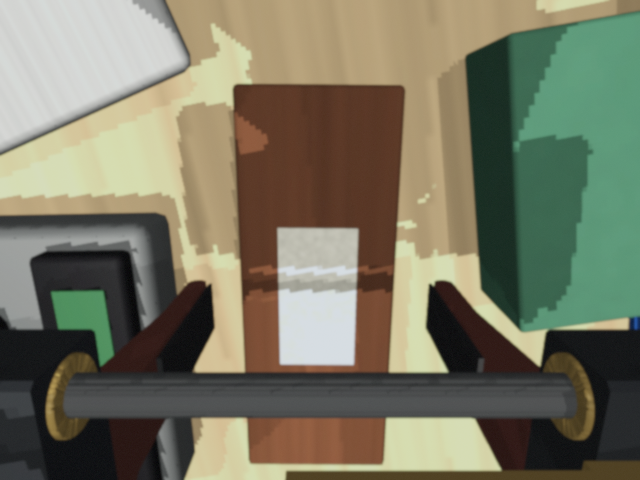

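Request:
jog_arm --pt "0 0 -20" --pt "0 0 -38" --pt "0 0 -46" --pt "0 0 -46" --pt "0 0 -46" --spin '[0,0,0,0,0]'

```text
t: 18.0
ee_pos: [0.6291, -0.2912, 0.0257]
tcp_rot: [2.422, 2.0, 0.0]
contact_force: [-1.0, 1.1, 0.2]
width: 0.0879
```

Request:
jog_arm --pt "0 0 0" --pt "0 0 0" --pt "0 0 0" --pt "0 0 0" --pt "0 0 0" --pt "0 0 0" --pt "0 0 0" --spin '[0,0,0,0,0,0,0]' --hand 0

```text
t: 18.7
ee_pos: [0.6285, -0.2911, 0.0258]
tcp_rot: [-2.422, -2.0, 0.0]
contact_force: [-3.1, 1.0, 5.9]
width: 0.0678
```

```bash
python3 look.py k wrist; python3 - <<'E'
from h import *
from pan import box_fit
import pickle
W=pickle.load(open(f'pics/wrist_j.pkl','rb'))
px={1:(235,87),2:(404,87),3:(382,462),0:(249,462)}
p,r=box_fit([(W,i,px[i]) for i in px],.18,.068,[.627,-.292,.04,1.38]); print((p*1000).round(1),r.round(1))
print(np.mean([onz(W,px[i],.04) for i in px],0))
E
```

```text
t 18.7 [ 0.6285 -0.2911  0.0258] [-2.422 -2.     0.   ] [-3.1  1.   5.9] 0.0678
[ 628.6 -293.1   35.7 1373.2] [-1.5 -0.5  0.5  1.3  0.5  0.3  0.  -1. ]
[ 0.62896895 -0.29135612  0.04      ]
```

Request:
jog_arm --pt "0 0 20" --pt "0 0 60" --pt "-5 5 90" --pt "-20 30 95" --pt "-40 65 95" --pt "-65 105 95" --pt "-90 145 95" --pt "-115 180 95" --pt "-132 207 90" --pt "-132 207 70" --pt "-132 207 52" --pt "-132 207 52" --spin '[0,0,0,0.05,0.12,0.2,0.28,0.35,0.389,0.389,0.389,0.389]'

```text
t: 19.95
ee_pos: [0.4947, -0.0834, 0.0751]
tcp_rot: [-1.987, -2.429, 0.004]
contact_force: [-0.6, 0.7, -4.8]
width: 0.0675
```

```bash
python3 look.py l wrist side scene;  python3 - <<'E'
from h import *
crop(cv2.imread('pics/side_l.png'),260,190,460,340,'pics/c14.png')
crop(cv2.imread('pics/scene_l.png'),170,200,370,350,'pics/c15.png')
E
```

```text
t 19.95 [ 0.4947 -0.0834  0.0751] [-1.987 -2.429  0.004] [-0.6  0.7 -4.8] 0.0675
pics/c14.png scale 4 origin 260 190
pics/c15.png scale 4 origin 170 200
```

View pics/wrist_l.png

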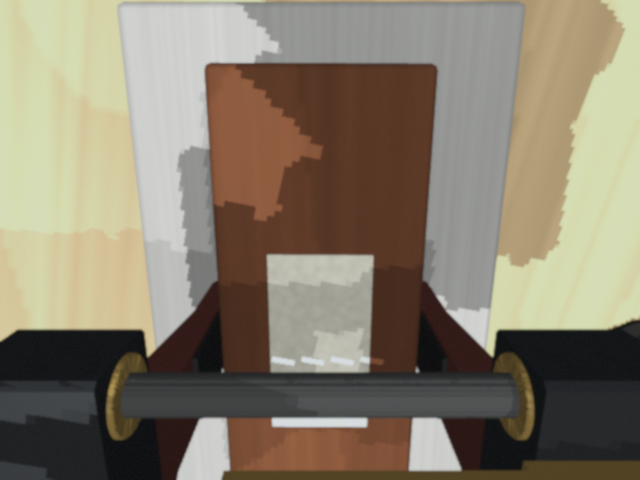

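View pics/c14.png

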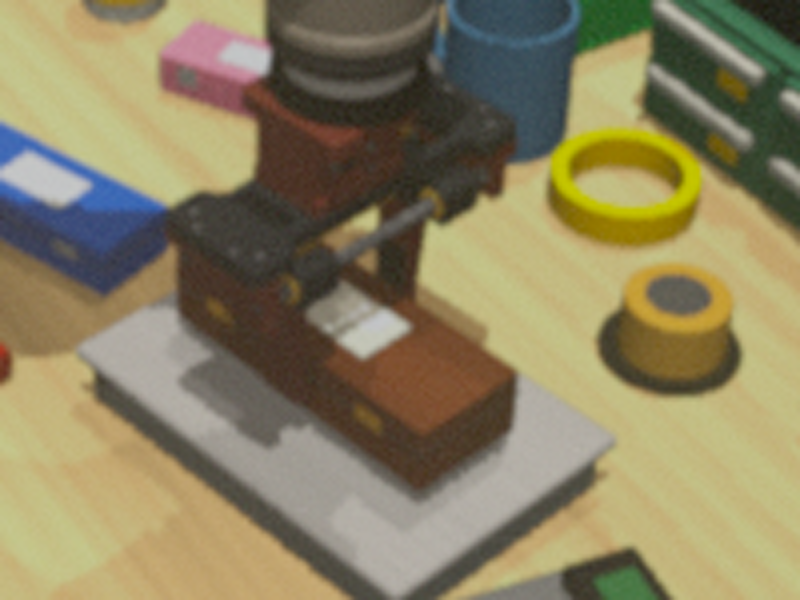

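View pics/c15.png

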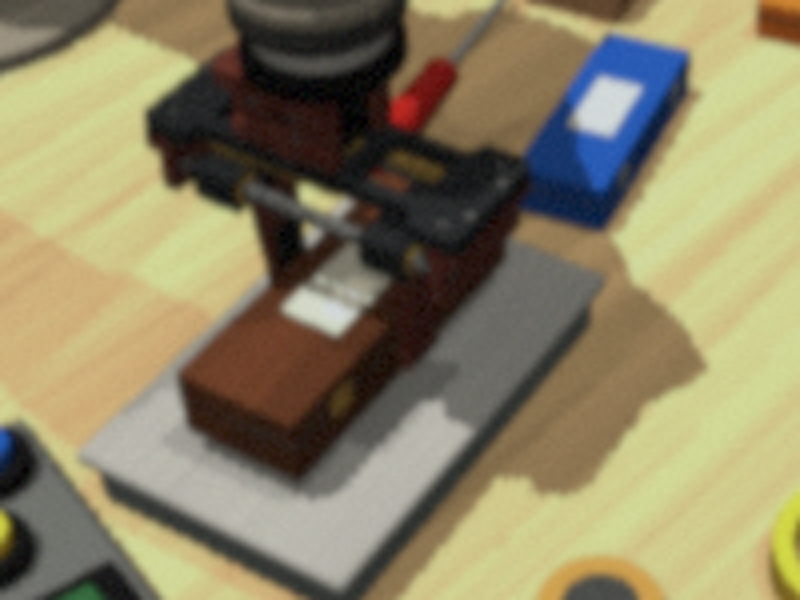

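```bash
python3 - <<'E'
from h import *
import pickle
W=pickle.load(open(f'pics/wrist_l.pkl','rb'))
a=np.array([onz(W,p,.038) for p in((120,4),(524,4))])*1000; b=np.array([onz(W,p,.090) for p in((206,66),(437,66))])*1000
print(a,b); 
for q in(a,b): d=q[1]-q[0]; print(np.linalg.norm(d),np.arctan2(d[1],d[0]))
th=.1985; u=np.array([-np.sin(th),np.cos(th)]); v=np.array([np.cos(th),np.sin(th)])
m=a.mean(0)[:2]-b.mean(0)[:2]; print('along',m@u,'across',m@v)
E
```

```text
[[397.30760482  15.35240114  38.        ]
 [549.47418409  45.99533045  38.        ]] [[446.85845053  -3.75672988  90.        ]
 [511.22244664   9.24290326  90.        ]]
155.22131607093047 0.1987197527707172
65.66364639351234 0.1992896210058812
along 28.496402251297305 across -0.03069460891297603
```

Request:
jog_arm --pt "0 0 -5" --pt "0 0 -9" --pt "0 0 -11" --pt "0 0 -12" --pt "0 0 -12" --spin '[0,0,0,0,0]'

```text
t: 20.6
ee_pos: [0.4968, -0.084, 0.0652]
tcp_rot: [-1.99, -2.431, 0.0]
contact_force: [-0.2, 0.6, -4.4]
width: 0.0679
```

```bash
python3 look.py m wrist; python3 - <<'E'
from h import *
a=cv2.imread('pics/wrist_m.png'); crop(a,100,0,560,160,'pics/c16.png')
E
```

```text
t 20.6 [ 0.4968 -0.084   0.0652] [-1.99  -2.431  0.   ] [-0.2  0.6 -4.4] 0.0679
pics/c16.png scale 1 origin 100 0
```

View pics/wrist_m.png

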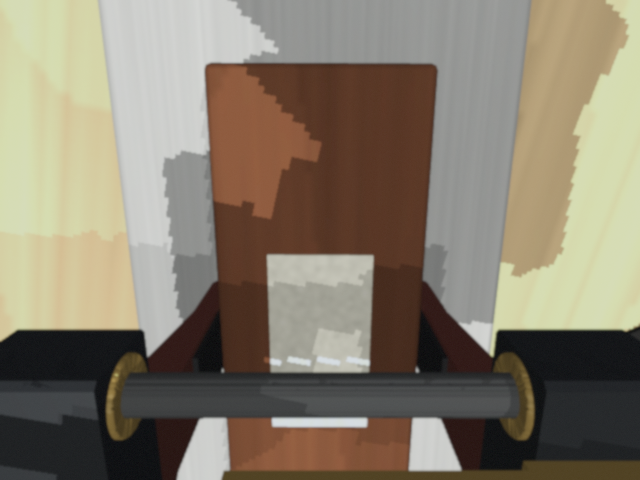

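Request:
jog_arm --pt "-2 0.4 0" --pt "-2 0.4 -1" --pt "-2 0.4 -2" --pt "-2 0.4 -2.5" --pt "-2 0.4 -2.5" --spin '[0,0,0,0,0]'

```text
t: 21.15
ee_pos: [0.4948, -0.0836, 0.0637]
tcp_rot: [-1.99, -2.431, -0.0]
contact_force: [-3.1, 0.1, 8.6]
width: 0.0677
```

Contact. Release and look from above.

Request:
jog_arm --pt "0 0 0.8" --pt "0 0 0.8" --pt "0 0 0.8" --pt "0 0 0.8" --pt "0 0 0.8" --spin '[0,0,0,0,0]' --hand 100

```text
t: 21.65
ee_pos: [0.4949, -0.0836, 0.0636]
tcp_rot: [1.99, 2.431, 0.0]
contact_force: [-0.4, 0.6, 0.3]
width: 0.0874
```

Request:
jog_arm --pt "0 0 20" --pt "0 0 60" --pt "-3 15 100" --pt "-6 30 140" --pt "-12 60 180" --pt "-12 60 220" --pt "-12 60 230" --pt "-12 60 230" --pt "-12 60 230" --spin '[0,0,0,0,0,0,0,0,0]'

```text
t: 22.55
ee_pos: [0.4821, -0.024, 0.2923]
tcp_rot: [-1.99, -2.43, 0.002]
contact_force: [-0.4, 0.4, 0.0]
width: 0.0878
```

```bash
python3 look.py n wrist
```

```text
t 22.55 [ 0.4821 -0.024   0.2923] [-1.99e+00 -2.43e+00  2.00e-03] [-0.4  0.4  0. ] 0.0878
```

View pics/wrist_n.png

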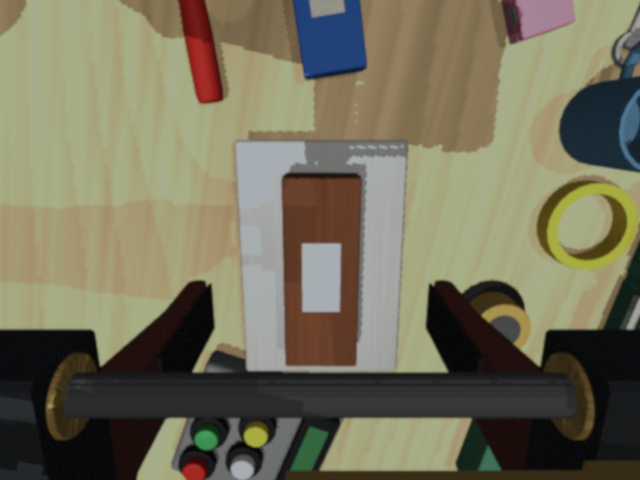

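Request:
jog_arm --pt "-8 40 0" --pt "-16 80 0" --pt "-24 120 0" --pt "-34 160 0" --pt "-40 190 0" --pt "-43 204 0" --pt "-43 204 0" --pt "-43 204 0" --spin '[0.03,0.06,0.1,0.13,0.13,0.13,0.13,0.13]'

```text
t: 23.4
ee_pos: [0.4395, 0.1792, 0.2922]
tcp_rot: [-1.828, -2.554, 0.004]
contact_force: [0.6, -0.1, -0.4]
width: 0.0875
```

```bash
python3 look.py o wrist
```

```text
t 23.4 [0.4395 0.1792 0.2922] [-1.828 -2.554  0.004] [ 0.6 -0.1 -0.4] 0.0875
```

View pics/wrist_o.png

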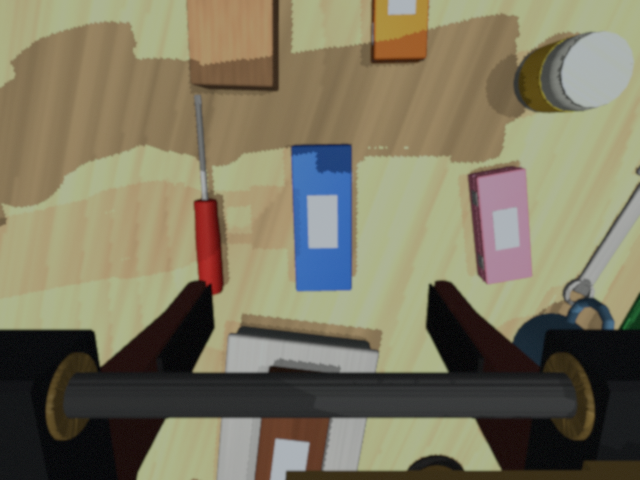

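```bash
python3 - <<'E'
from h import *
crop(cv2.imread('pics/wrist_o.png'),275,130,375,305,'pics/c17.png')
E
```

```text
pics/c17.png scale 3 origin 275 130
```

View pics/c17.png

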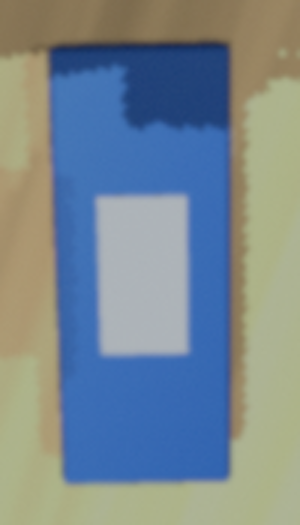

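```bash
cat > fit.py <<'E'
from h import *
from pan import box_fit
import pickle
def fitw(name,px,L,Wd,H,x0):
    W=pickle.load(open(f'pics/wrist_{name}.pkl','rb'))
    p,r=box_fit([(W,i,px[i]) for i in px],L,Wd,x0); print('fit',(p*1000).round(1),r.round(1),'jaw',p[3]-np.pi/2)
    q={i:onz(W,px[i],H)*1000 for i in px}; print('mean z fixed',np.mean(list(q.values()),0).round(1),'len',np.linalg.norm(q[1]-q[0]),np.linalg.norm(q[2]-q[3]),'wid',np.linalg.norm(q[1]-q[2]),np.linalg.norm(q[0]-q[3]))
    d=(q[1]+q[2]-q[0]-q[3]); print('jaw angle z fixed',np.arctan2(d[1],d[0])-np.pi/2)
E
python3 - <<'E'
from fit import *
g=lambda p:(275+p[0]/3-.33,130+p[1]/3-.33)
fitw('o',{k:g(v) for k,v in {1:(52,45),2:(228,45),3:(229,480),0:(64,481)}.items()},.145,.057,.034,[.44,.15,.034,1.9])
E
```

```text
fit [ 449.2  160.5   28.9 1912.8] [-0.8  0.7  1.5 -0.2  0.2 -0.4 -0.4 -0.1] jaw 0.3420083304574526
mean z fixed [448.8 161.6  34. ] len 143.88577260328802 143.49167394480529 wid 54.16284825342749 55.71451166808661
jaw angle z fixed 0.3448205134570099
```

Request:
jog_arm --pt "5 -10 -30" --pt "9 -19 -70" --pt "9 -19 -115" --pt "9 -19 -160" --pt "9 -19 -200" --pt "9 -19 -222" --pt "9 -19 -222" --pt "9 -19 -222" --spin '[0.014,0.014,0.014,0.014,0.014,0.014,0.014,0.014]'

```text
t: 24.25
ee_pos: [0.4492, 0.1603, 0.0718]
tcp_rot: [1.812, 2.566, -0.001]
contact_force: [-0.3, 0.5, 0.3]
width: 0.0879
```

```bash
python3 look.py p wrist
```

```text
t 24.25 [0.4492 0.1603 0.0718] [ 1.812e+00  2.566e+00 -1.000e-03] [-0.3  0.5  0.3] 0.0879
```

View pics/wrist_p.png

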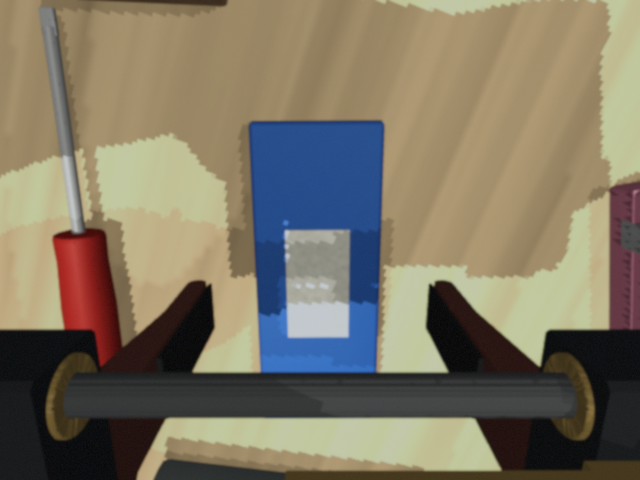

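Request:
jog_arm --pt "0 0 -20" --pt "0 0 -40" --pt "0 0 -48" --pt "0 0 -48" --pt "0 0 -48" --spin '[0,0,0,0,0]'

```text
t: 24.8
ee_pos: [0.4496, 0.1616, 0.0246]
tcp_rot: [1.81, 2.567, 0.002]
contact_force: [-0.7, -0.2, 0.9]
width: 0.0878
```

Request:
jog_arm --pt "0 0 0" --pt "0 0 0" --pt "0 0 0" --pt "0 0 0" --pt "0 0 0" --pt "0 0 0" --pt "0 0 0" --pt "0 0 0" --spin '[0,0,0,0,0,0,0,0]' --hand 0

```text
t: 25.6
ee_pos: [0.4487, 0.1613, 0.0237]
tcp_rot: [-1.81, -2.568, 0.0]
contact_force: [-1.7, 0.1, 5.2]
width: 0.0567
```

Request:
jog_arm --pt "0 0 20" --pt "0 0 60" --pt "0 0 110" --pt "0 0 130" --pt "0 0 130" --pt "0 0 130" --spin '[0,0,0,0,0,0]'

```text
t: 26.2
ee_pos: [0.4483, 0.1611, 0.1528]
tcp_rot: [-1.81, -2.568, 0.001]
contact_force: [-0.5, -0.4, -2.6]
width: 0.0566
```

```bash
python3 look.py q wrist
```

```text
t 26.2 [0.4483 0.1611 0.1528] [-1.810e+00 -2.568e+00  1.000e-03] [-0.5 -0.4 -2.6] 0.0566
```

View pics/wrist_q.png

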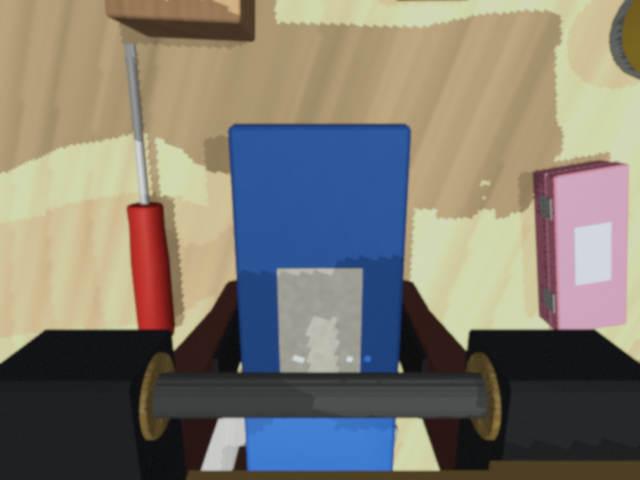

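```bash
python3 - <<'E'
from h import *
from rig import eyes
c=eyes.calibration('wrist');T=np.array(c['T_tool_cam'])
def toolpt(uv,zt): # plane tool z = zt
    d=T[:3,:3]@np.array([(uv[0]-c['cx'])/c['fx'],(uv[1]-c['cy'])/c['fy'],1]); o=T[:3,3]
    return (o+d*(zt-o[2])/d[2])*1000
print('wood l',toolpt((206,66),-.0145),toolpt((437,66),-.0145))
print('blue q',toolpt((231,126),-.0103),toolpt((410,126),-.0103),toolpt((240,372),-.0103),toolpt((400,372),-.0103))
E
```

```text
wood l [ 87.41979798 -31.26975504 -14.5       ] [ 87.42713     34.52998693 -14.5       ]
blue q [ 70.88086961 -25.90445964 -10.3       ] [ 70.88800808  28.62833848 -10.3       ] [-14.09919803 -27.37519028 -10.3       ] [-14.08615221  29.84218775 -10.3       ]
```

Request:
jog_arm --pt "4 -20 0" --pt "12 -60 0" --pt "20 -105 0" --pt "29 -150 0" --pt "37 -195 0" --pt "44 -232 0" --pt "46.2 -245.8 0" --pt "46.2 -245.8 -15" --pt "46.2 -245.8 -30" --pt "46.2 -245.8 -37" --pt "46.2 -245.8 -37" --pt "46.2 -245.8 -37" --spin '[-0.03,-0.06,-0.1,-0.144,-0.144,-0.144,-0.144,-0.144,-0.144,-0.144,-0.144,-0.144]'

```text
t: 27.45
ee_pos: [0.4947, -0.0846, 0.1162]
tcp_rot: [-1.99, -2.43, 0.001]
contact_force: [0.7, -0.4, -2.7]
width: 0.0573
```

```bash
python3 look.py r wrist side scene;  python3 - <<'E'
from h import *
crop(cv2.imread('pics/side_r.png'),260,170,460,320,'pics/c18.png')
crop(cv2.imread('pics/scene_r.png'),170,190,370,340,'pics/c19.png')
E
```

```text
t 27.45 [ 0.4947 -0.0846  0.1162] [-1.99e+00 -2.43e+00  1.00e-03] [ 0.7 -0.4 -2.7] 0.0573
pics/c18.png scale 4 origin 260 170
pics/c19.png scale 4 origin 170 190
```

View pics/wrist_r.png

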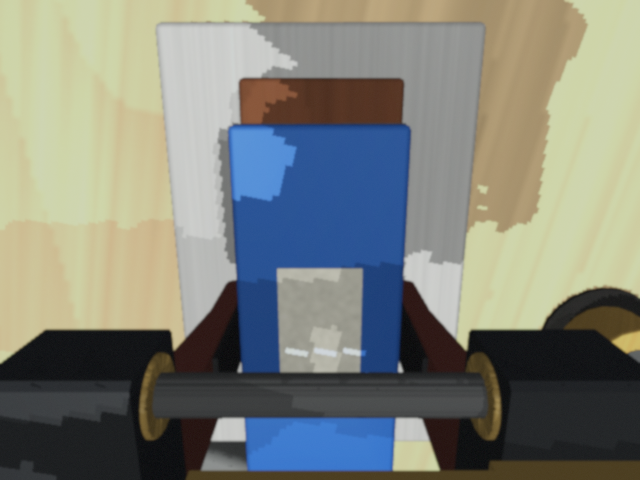

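View pics/c18.png

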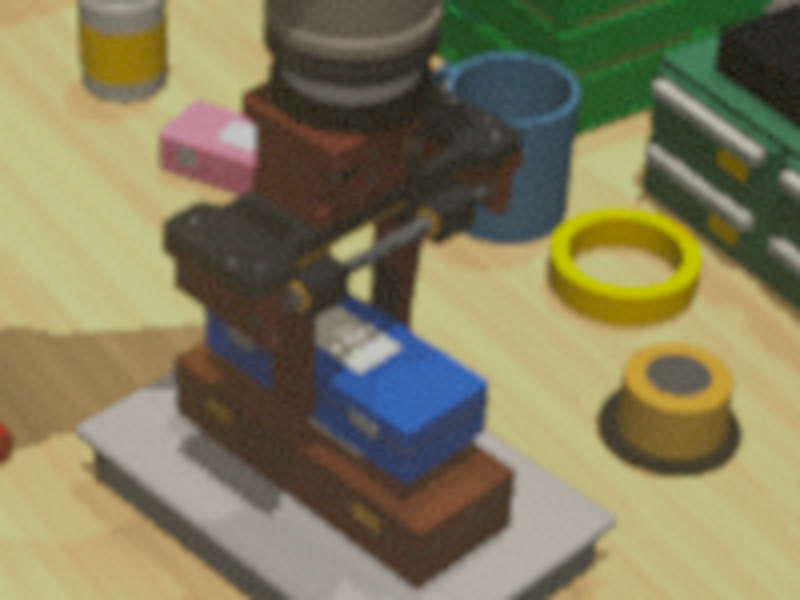

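View pics/c19.png

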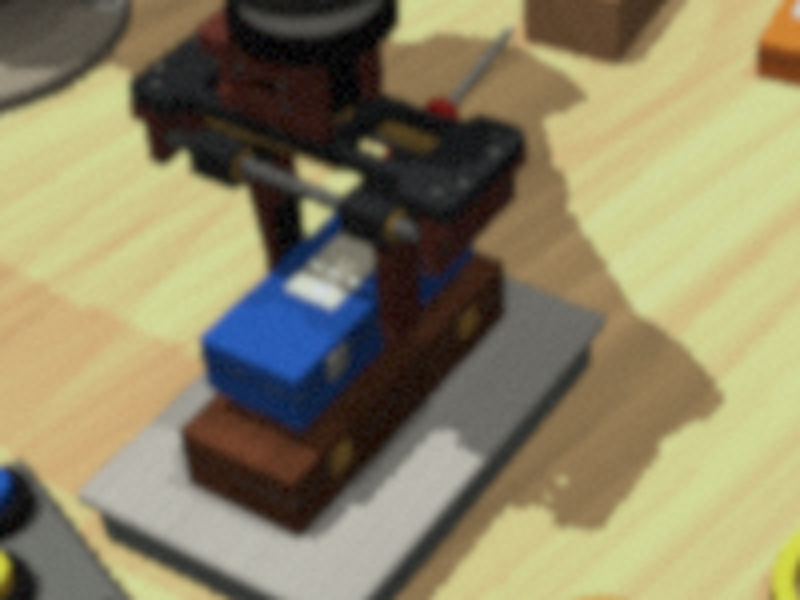

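```bash
python3 - <<'E'
from h import *
import pickle
W=pickle.load(open(f'pics/wrist_r.pkl','rb'))
th=.1985; u=np.array([-np.sin(th),np.cos(th)]); v=np.array([np.cos(th),np.sin(th)])
P={'pan':((157,24),(485,24),.038),'wood':((240,79),(404,79),.078),'blue':((230.5,126),(410,126),.1265)}
for n,(a,b,z) in P.items():
    A,B=onz(W,a,z)[:2]*1000,onz(W,b,z)[:2]*1000; m=(A+B)/2; print(n,'along',(m@u).round(1),'lat',(m@v).round(1),'w',np.linalg.norm(B-A).round(1))
E
```

```text
pan along -63.2 lat 470.0 w 156.1
wood along -91.5 lat 470.4 w 66.1
blue along -109.5 lat 469.7 w 54.7
```

Request:
jog_arm --pt "0.4 0.9 -5" --pt "0.4 0.9 -9" --pt "0.4 0.9 -12" --pt "0.4 0.9 -13" --pt "0.4 0.9 -13" --spin '[0,0,0,0,0]'

```text
t: 28.1
ee_pos: [0.4952, -0.0835, 0.1033]
tcp_rot: [-1.989, -2.431, 0.001]
contact_force: [0.2, 0.4, -2.3]
width: 0.0568
```

```bash
python3 look.py s wrist
```

```text
t 28.1 [ 0.4952 -0.0835  0.1033] [-1.989e+00 -2.431e+00  1.000e-03] [ 0.2  0.4 -2.3] 0.0568
```

View pics/wrist_s.png

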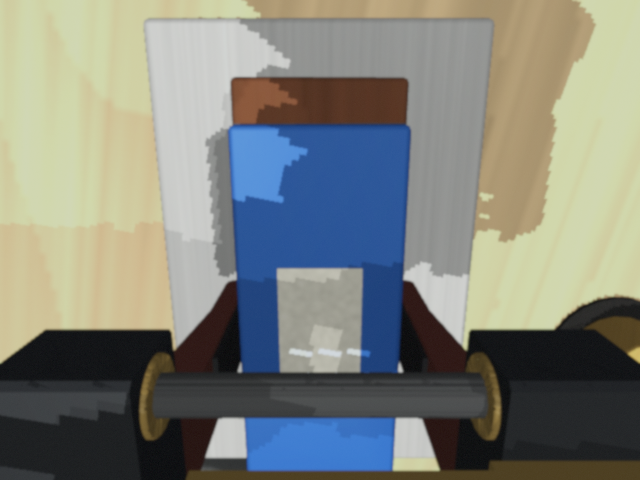

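```bash
python3 - <<'E'
from h import *
import pickle
W=pickle.load(open(f'pics/wrist_s.pkl','rb'))
th=.1985; u=np.array([-np.sin(th),np.cos(th)]); v=np.array([np.cos(th),np.sin(th)])
P={'pan':((145,19),(493,19),.038),'wood':((231.5,78.5),(408,78.5),.078),'blue':((230.5,126),(410,126),.1135)}
for n,(a,b,z) in P.items():
    A,B=onz(W,a,z)[:2]*1000,onz(W,b,z)[:2]*1000; m=(A+B)/2; print(n,'along',(m@u).round(1),'lat',(m@v).round(1),'w',np.linalg.norm(B-A).round(1))
E
```

```text
pan along -62.7 lat 469.8 w 155.6
wood along -91.5 lat 470.2 w 66.1
blue along -108.4 lat 470.4 w 54.7
```

Request:
jog_arm --pt "0 0 -0.8" --pt "0 0 -1.6" --pt "0 0 -2.2" --pt "0 0 -2.2" --spin '[0,0,0,0]'

```text
t: 28.55
ee_pos: [0.4955, -0.0835, 0.1017]
tcp_rot: [1.99, 2.431, 0.0]
contact_force: [-1.5, 0.6, 2.9]
width: 0.0569
```

Request:
jog_arm --pt "0 0 0.3" --pt "0 0 0.3" --pt "0 0 0.3" --pt "0 0 0.3" --pt "0 0 0.3" --spin '[0,0,0,0,0]' --hand 100

```text
t: 29.05
ee_pos: [0.4955, -0.0835, 0.1016]
tcp_rot: [1.99, 2.431, 0.0]
contact_force: [-0.4, 0.2, -0.5]
width: 0.0873
```

Request:
jog_arm --pt "0 0 20" --pt "0 0 60" --pt "-3 15 100" --pt "-6 30 140" --pt "-12 60 170" --pt "-12 60 195" --pt "-12 60 195" --pt "-12 60 195" --spin '[0,0,0,0,0,0,0,0]'

```text
t: 29.85
ee_pos: [0.4834, -0.0237, 0.2966]
tcp_rot: [1.99, 2.431, 0.001]
contact_force: [-0.3, -0.2, -0.5]
width: 0.0877
```

```bash
python3 look.py t wrist
```

```text
t 29.85 [ 0.4834 -0.0237  0.2966] [1.990e+00 2.431e+00 1.000e-03] [-0.3 -0.2 -0.5] 0.0877
```

View pics/wrist_t.png

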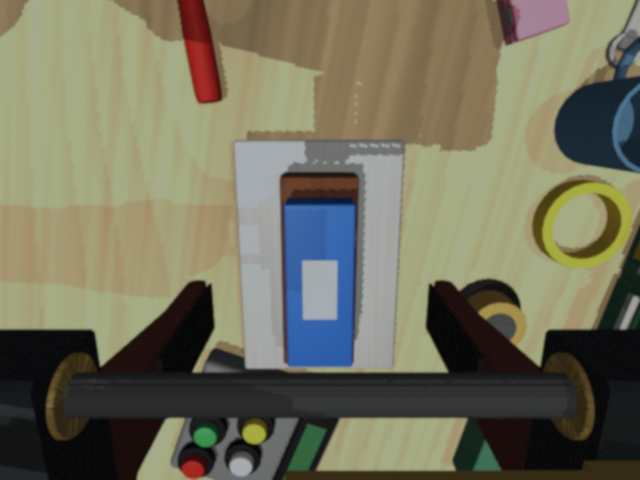

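Request:
jog_arm --pt "-4 40 0" --pt "-8 85 0" --pt "-12 130 0" --pt "-16 175 0" --pt "-20 220 0" --pt "-24 265 0" --pt "-28 310 0" --pt "-34 355 0" --pt "-40 390 0" --pt "-40 405 0" --pt "-40 405 0" --pt "-40 405 0" --spin '[0.03,0.06,0.09,0.12,0.15,0.15,0.15,0.15,0.15,0.15,0.15,0.15]'

```text
t: 31.1
ee_pos: [0.4442, 0.3793, 0.2955]
tcp_rot: [1.804, 2.571, -0.004]
contact_force: [0.7, -0.8, -0.4]
width: 0.0882
```

```bash
python3 look.py u wrist
```

```text
t 31.1 [0.4442 0.3793 0.2955] [ 1.804  2.571 -0.004] [ 0.7 -0.8 -0.4] 0.0882
```

View pics/wrist_u.png

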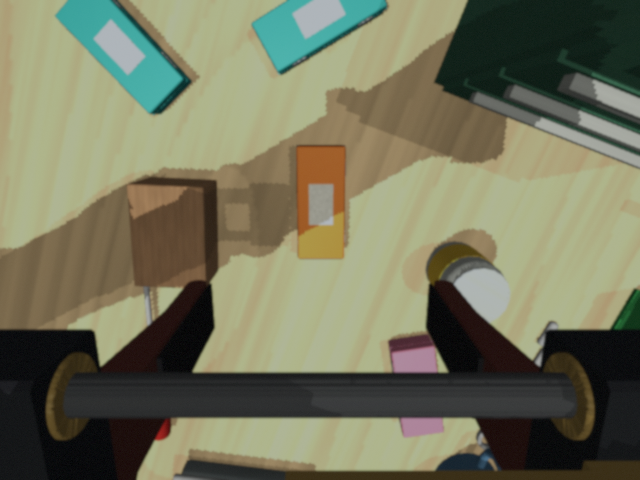

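```bash
python3 - <<'E'
from h import *
crop(cv2.imread('pics/wrist_u.png'),275,130,375,275,'pics/c20.png')
E
```

```text
pics/c20.png scale 4 origin 275 130
```

View pics/c20.png

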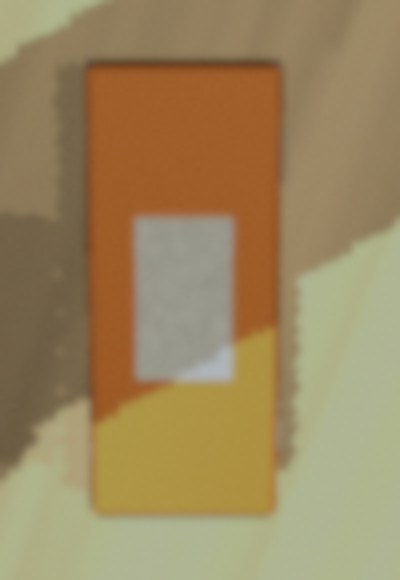

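```bash
python3 - <<'E'
from fit import *
g=lambda p:(275+p[0]/4-.37,130+p[1]/4-.37)
fitw('u',{k:g(v) for k,v in {1:(88,65),2:(280,65),3:(275,514),0:(94,514)}.items()},.112,.047,.03,[.44,.36,.03,1.9])
W=pickle.load(open('pics/wrist_u.pkl','rb'))
print('tin top',onz(W,(474,290),.085)*1000,'tin bot',onz(W,(455,265),0)*1000,'block top',[onz(W,p,.05)[:2]*1000 for p in((130,183),(198,183),(203,284),(134,284))])
E
```

```text
fit [ 447.7  374.1   24.5 1919.3] [-0.6  0.2  0.7  0.1  0.3 -0.2 -0.3 -0.2] jaw 0.3485369005021546
mean z fixed [447.4 375.1  30. ] len 110.89288045405101 110.87049588594112 wid 45.15430034612524 45.71508532535852
jaw angle z fixed 0.3487898346540308
tin top [599.08967622 358.24185117  85.        ] tin bot [609.70395205 356.28501403   0.        ] block top [array([275.13435803, 337.47692689]), array([333.76369355, 358.7032784 ]), array([364.8886371 , 264.83912858]), array([301.37777103, 241.81118785])]
```

Request:
jog_arm --pt "2 -3 -35" --pt "4 -6.7 -80" --pt "4 -6.7 -125" --pt "4 -6.7 -170" --pt "4 -6.7 -210" --pt "4 -6.7 -245" --pt "4 -6.7 -265" --pt "4 -6.7 -274" --pt "4 -6.7 -274" --pt "4 -6.7 -274" --spin '[0,0,0,0,0,0,0,0,0,0]'

```text
t: 32.15
ee_pos: [0.4485, 0.3746, 0.0238]
tcp_rot: [1.803, 2.572, 0.002]
contact_force: [-0.0, 0.4, -0.4]
width: 0.0879
```

Request:
jog_arm --pt "0 0 0" --pt "0 0 0" --pt "0 0 0" --pt "0 0 0" --pt "0 0 0" --pt "0 0 0" --pt "0 0 0" --pt "0 0 0" --pt "0 0 0" --spin '[0,0,0,0,0,0,0,0,0]' --hand 0

```text
t: 33.05
ee_pos: [0.4473, 0.3748, 0.0227]
tcp_rot: [-1.802, -2.573, 0.0]
contact_force: [-1.8, 0.6, 3.5]
width: 0.0466
```

Request:
jog_arm --pt "0 0 20" --pt "0 0 60" --pt "0 0 110" --pt "0 0 155" --pt "0 0 165" --pt "0 0 165" --spin '[0,0,0,0,0,0]'

```text
t: 33.65
ee_pos: [0.4482, 0.3753, 0.189]
tcp_rot: [1.802, 2.572, 0.005]
contact_force: [-0.1, -0.1, -2.9]
width: 0.047
```

```bash
python3 look.py v wrist
```

```text
t 33.65 [0.4482 0.3753 0.189 ] [1.802 2.572 0.005] [-0.1 -0.1 -2.9] 0.047
```

View pics/wrist_v.png

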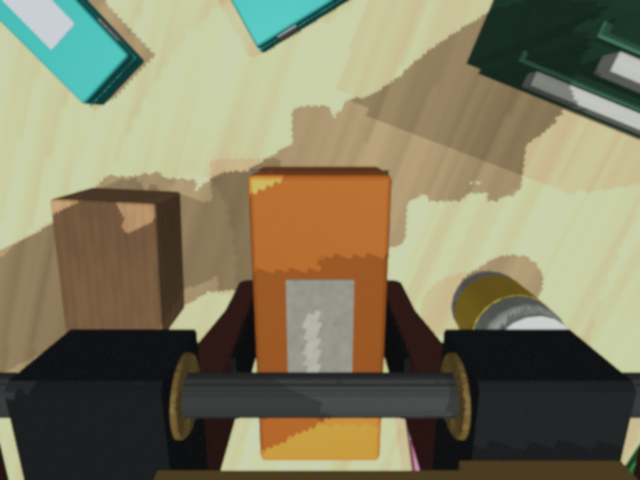

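```bash
python3 - <<'E'
from h import *
from rig import eyes
c=eyes.calibration('wrist');T=np.array(c['T_tool_cam'])
def toolpt(uv,zt):
    d=T[:3,:3]@np.array([(uv[0]-c['cx'])/c['fx'],(uv[1]-c['cy'])/c['fy'],1]); o=T[:3,3]
    return (o+d*(zt-o[2])/d[2])*1000
for p in ((250,176),(391,176),(262,458),(380,458)): print(toolpt(p,-.0075))
print('blue',toolpt((246,470),-.0103),toolpt((393,470),-.0103))
E
```

```text
[ 55.36840673 -21.23468089  -7.5       ]
[55.37507144 23.97583348 -7.5       ]
[-53.79295329 -21.30171495  -7.5       ]
[-53.78064979  24.56097653  -7.5       ]
blue [-56.79776175 -27.19092653 -10.3       ] [-56.78225511  29.28745601 -10.3       ]
```

Request:
jog_arm --pt "2 -20 0" --pt "6 -60 0" --pt "11 -105 0" --pt "16 -150 0" --pt "20 -195 0" --pt "25 -240 0" --pt "30 -285 0" --pt "35 -330 0" --pt "39 -375 0" --pt "43 -415 0" --pt "47 -445 0" --pt "48.2 -459.3 0" --spin '[-0.01,-0.03,-0.05,-0.07,-0.09,-0.11,-0.13,-0.15,-0.15,-0.15,-0.15,-0.15]'

```text
t: 34.9
ee_pos: [0.4931, -0.0892, 0.1853]
tcp_rot: [-1.995, -2.423, 0.006]
contact_force: [-0.1, 1.1, -2.3]
width: 0.0471
```

Request:
jog_arm --pt "0 0 -15" --pt "0 0 -30" --pt "0 0 -37" --pt "0 0 -37" --pt "0 0 -37" --pt "0 0 -37" --spin '[0,0,0,0,0,0]'

```text
t: 35.5
ee_pos: [0.4958, -0.0846, 0.151]
tcp_rot: [1.99, 2.431, 0.0]
contact_force: [-0.2, -0.2, -2.5]
width: 0.0465
```

```bash
python3 look.py w wrist
```

```text
t 35.5 [ 0.4958 -0.0846  0.151 ] [1.99  2.431 0.   ] [-0.2 -0.2 -2.5] 0.0465
```

View pics/wrist_w.png

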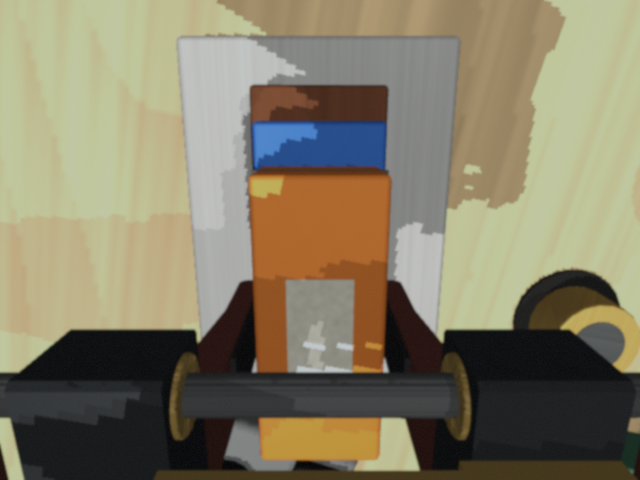

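```bash
cat > al.py <<'E'
from h import *
import pickle
def al(name,P):
    W=pickle.load(open(f'pics/wrist_{name}.pkl','rb'))
    th=.1985; u=np.array([-np.sin(th),np.cos(th)]); v=np.array([np.cos(th),np.sin(th)])
    for n,(a,b,z) in P.items():
        A,B=onz(W,a,z)[:2]*1000,onz(W,b,z)[:2]*1000; m=(A+B)/2; d=B-A; print(n,'along',(m@u).round(1),'lat',(m@v).round(1),'w',np.linalg.norm(d).round(1),'ang',np.arctan2(d[1],d[0]).round(3))
E
python3 - <<'E'
from al import *
al('w',{'pan':((178,39),(459,39),.038),'wood':((251,87),(388,87),.078),'blue':((253,122.5),(386.5,122.5),.112),'orange':((250,176),(391,176),.1585)})
E
```

```text
pan along -63.9 lat 469.9 w 155.9 ang 0.199
wood along -92.1 lat 470.5 w 66.0 ang 0.199
blue along -108.6 lat 470.6 w 55.5 ang 0.199
orange along -125.1 lat 470.8 w 45.2 ang 0.199
```

Request:
jog_arm --pt "0 0 -6" --pt "0 0 -10" --pt "0 0 -12.5" --pt "0 0 -14" --pt "0 0 -15" --pt "0 0 -15" --spin '[0,0,0,0,0,0]'

```text
t: 36.15
ee_pos: [0.4956, -0.0845, 0.1356]
tcp_rot: [-1.99, -2.431, 0.0]
contact_force: [0.1, -0.5, -3.0]
width: 0.0468
```

Request:
jog_arm --pt "0 0 -0.8" --pt "0 0 -1.5" --pt "0 0 -2" --pt "0 0 -2" --spin '[0,0,0,0]'

```text
t: 36.55
ee_pos: [0.4958, -0.0845, 0.1347]
tcp_rot: [1.99, 2.431, 0.0]
contact_force: [-3.3, 1.1, 8.7]
width: 0.047
```

Request:
jog_arm --pt "0 0 0.8" --pt "0 0 0.8" --pt "0 0 0.8" --pt "0 0 0.8" --pt "0 0 0.8" --spin '[0,0,0,0,0]' --hand 100

```text
t: 37.05
ee_pos: [0.4956, -0.0845, 0.1344]
tcp_rot: [-1.99, -2.431, 0.0]
contact_force: [0.3, 0.3, 0.1]
width: 0.0837
```

Request:
jog_arm --pt "0 0 20" --pt "0 0 60" --pt "-3 15 100" --pt "-6 30 140" --pt "-12 60 165" --pt "-12 60 165" --pt "-12 60 165" --spin '[0,0,0,0,0,0,0]'

```text
t: 37.75
ee_pos: [0.4836, -0.0242, 0.2997]
tcp_rot: [1.987, 2.432, 0.001]
contact_force: [0.1, 0.2, -0.6]
width: 0.0881
```

```bash
python3 look.py x wrist scene side
```

```text
t 37.75 [ 0.4836 -0.0242  0.2997] [1.987e+00 2.432e+00 1.000e-03] [ 0.1  0.2 -0.6] 0.0881
```

View pics/wrist_x.png

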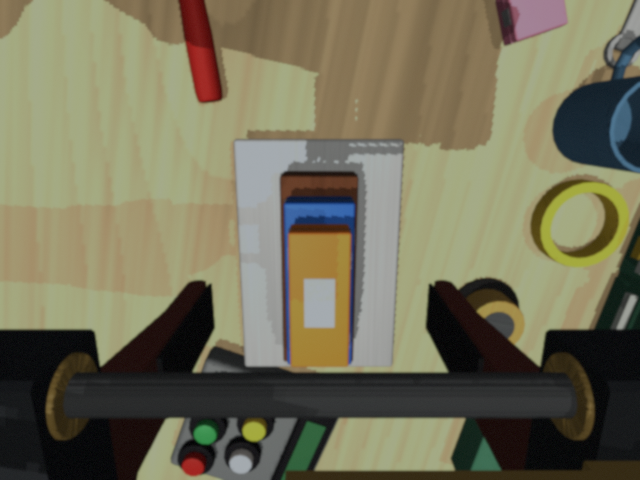

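View pics/scene_x.png

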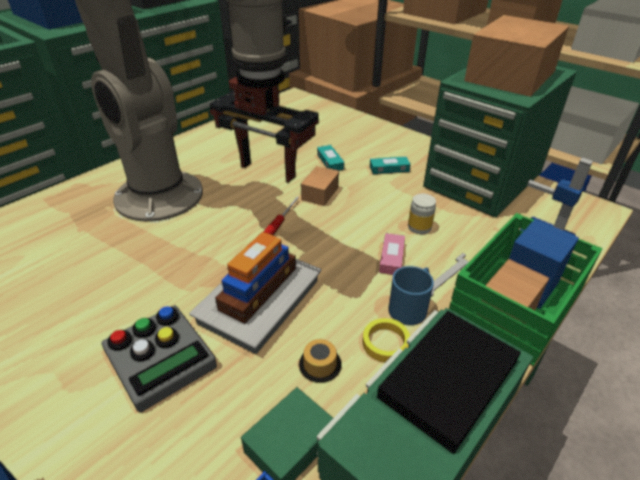

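View pics/side_x.png

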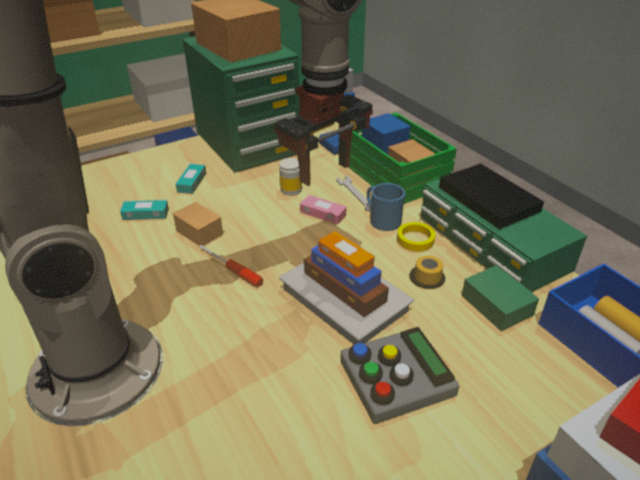

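```bash
python3 - <<'E'
from h import *
crop(cv2.imread('pics/side_x.png'),60,90,460,250,'pics/c21.png')
crop(cv2.imread('pics/scene_x.png'),240,110,600,330,'pics/c22.png')
E
```

```text
pics/c21.png scale 2 origin 60 90
pics/c22.png scale 2 origin 240 110
```

View pics/c21.png

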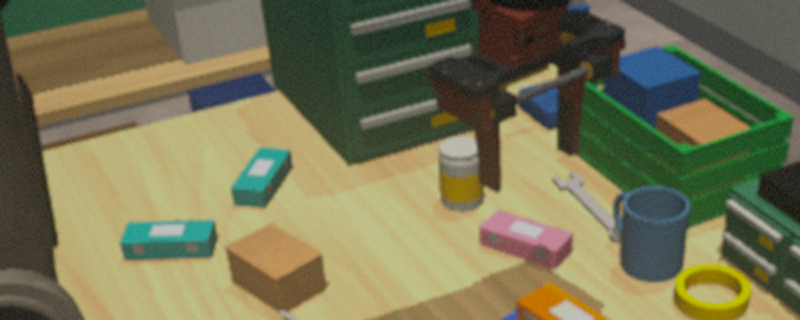

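View pics/c22.png

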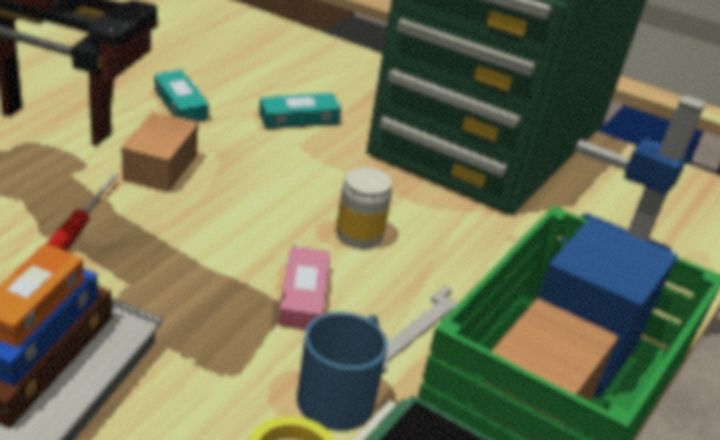

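```bash
python3 - <<'E'
from h import *
import pickle
out=[]
for n,b in(('scene',(180,220,340,350)),('side',(270,225,420,345))):
    C=pickle.load(open(f'pics/{n}_x.pkl','rb')); im=cv2.imread(f'pics/{n}_x.png'); s=5
    big=cv2.resize(im[b[1]:b[3],b[0]:b[2]],None,fx=s,fy=s,interpolation=cv2.INTER_CUBIC)
    th=.1985; u=np.array([-np.sin(th),np.cos(th)]); v=np.array([np.cos(th),np.sin(th)]); c=np.array([.4955,-.0845])
    for L,Wd,z,col in((.24,.16,.036,(0,0,255)),(.18,.068,.076,(255,255,255)),(.145,.057,.110,(0,255,255)),(.112,.047,.140,(0,255,0))):
        pts=[(proj(C,[*(c+u*a*L/2+v*d*Wd/2),z])-np.array(b[:2])+.5)*s for a,d in((1,1),(1,-1),(-1,-1),(-1,1))]
        cv2.polylines(big,[np.array(pts).round().astype(np.int32)],True,col,1)
    cv2.imwrite(f'pics/ov_{n}.png',big[:600,:800])
E
```

```text
(no output)
```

View pics/ov_scene.png

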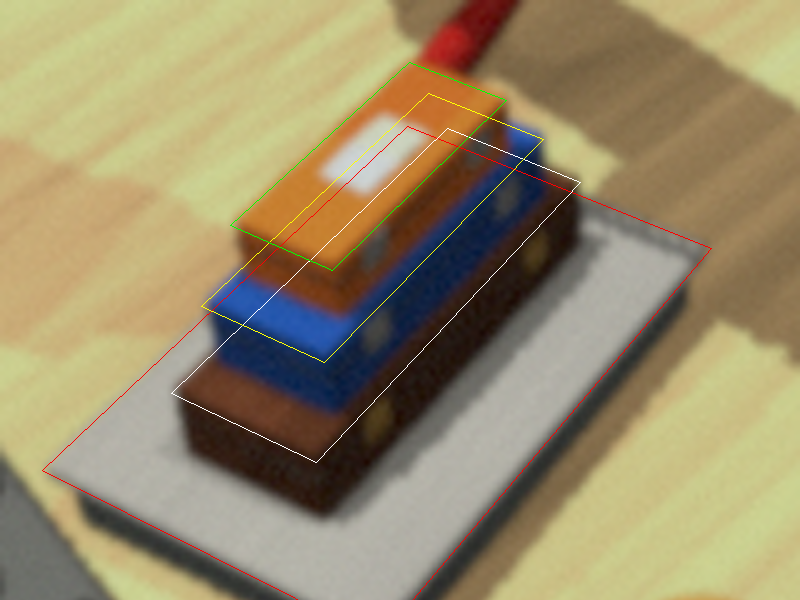

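View pics/ov_side.png

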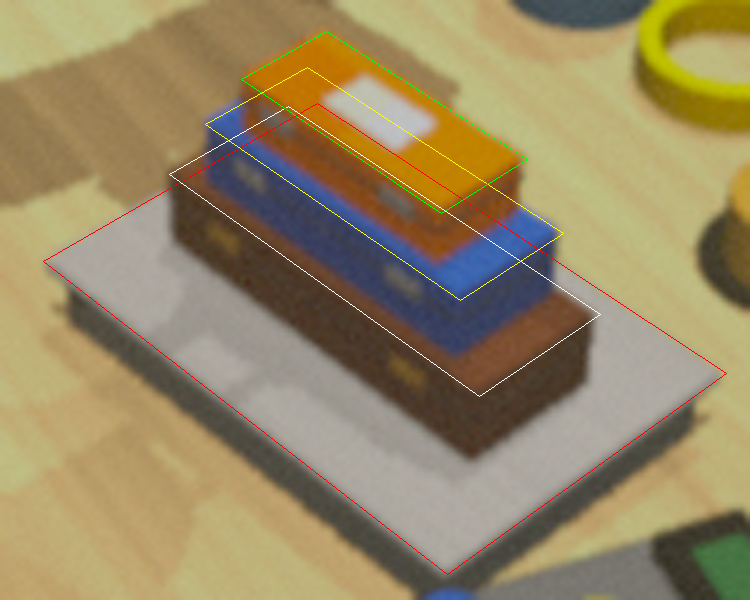

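Request:
jog_arm --pt "-2 -40 0" --pt "-5 -85 0" --pt "-8 -130 0" --pt "-12 -175 0" --pt "-16 -215 0" --pt "-19.6 -245 0" --pt "-19.6 -257 -30" --pt "-19.6 -257 -75" --pt "-19.6 -257 -120" --pt "-19.6 -257 -165" --pt "-19.6 -257 -200" --pt "-19.6 -257 -213" --spin '[-0.05,-0.1,-0.15,-0.1985,-0.1985,-0.1985,-0.1985,-0.1985,-0.1985,-0.1985,-0.1985,-0.1985]' --hand 0

```text
t: 39.1
ee_pos: [0.4607, -0.281, 0.0821]
tcp_rot: [-2.217, -2.216, 0.005]
contact_force: [0.1, -0.2, 1.0]
width: 0.0004
```

Request:
jog_arm --pt "0 0 0" --pt "0 0 0" --pt "0 0 0" --spin '[0,0,0]'

```text
t: 39.4
ee_pos: [0.4652, -0.2823, 0.0882]
tcp_rot: [2.219, 2.219, 0.002]
contact_force: [0.1, 0.3, -0.5]
width: 0.0007
```

```bash
python3 look.py y side scene;  python3 - <<'E'
from h import *
crop(cv2.imread('pics/side_y.png'),330,300,490,420,'pics/c23.png')
crop(cv2.imread('pics/scene_y.png'),80,270,240,390,'pics/c24.png')
E
```

```text
t 39.4 [ 0.4652 -0.2823  0.0882] [2.219e+00 2.219e+00 2.000e-03] [ 0.1  0.3 -0.5] 0.0007
pics/c23.png scale 5 origin 330 300
pics/c24.png scale 5 origin 80 270
```

View pics/c23.png

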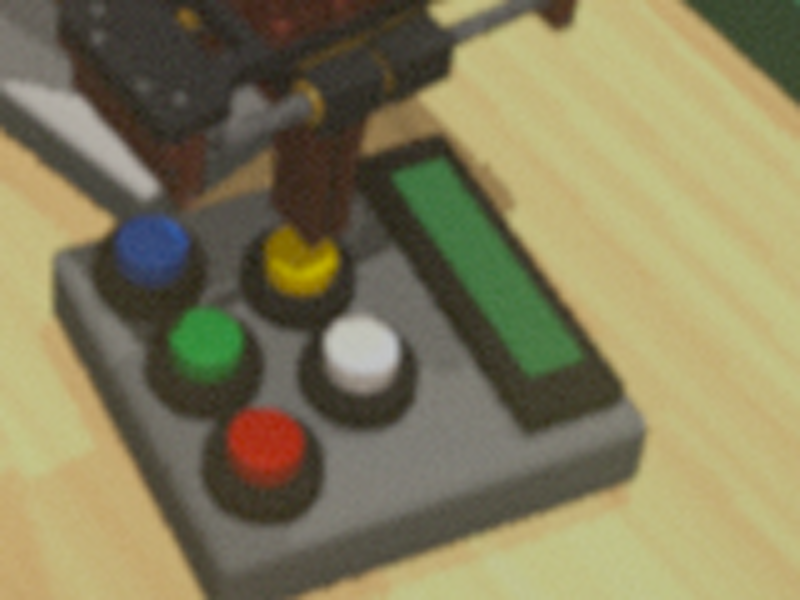

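View pics/c24.png

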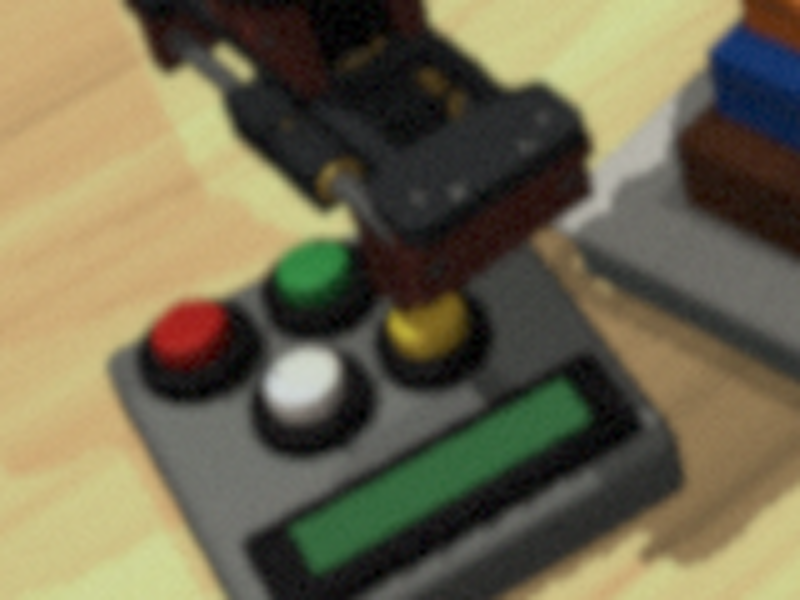

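Above the yellow key. Commanded z is 84.9; press to about 67.

Request:
jog_arm --pt "0 0 -6" --pt "0 0 -11" --pt "0 0 -15" --pt "0 0 -17" --pt "0 0 -18.5" --pt "0 0 -18.5" --pt "0 0 -18.5" --spin '[0,0,0,0,0,0,0]'

```text
t: 40.2
ee_pos: [0.4642, -0.2815, 0.0684]
tcp_rot: [2.221, 2.222, 0.0]
contact_force: [-1.0, 0.4, 7.5]
width: 0.0007
```

Request:
jog_arm --pt "0 0 -1" --pt "0 0 -1.2" --pt "0 0 -1.2" --spin '[0,0,0]'

```text
t: 40.5
ee_pos: [0.4642, -0.2816, 0.0682]
tcp_rot: [2.221, 2.222, 0.001]
contact_force: [-5.3, 3.3, 17.1]
width: 0.0003
```

Request:
jog_arm --pt "0 0 12" --pt "0 0 40" --pt "-10 8 50" --pt "-35 25 50" --pt "-42.5 31.5 45" --pt "-42.5 31.5 25" --pt "-42.5 31.5 20" --pt "-42.5 31.5 20" --pt "-42.5 31.5 20" --spin '[0,0,0,0,0,0,0,0,0]'

```text
t: 41.4
ee_pos: [0.4218, -0.2503, 0.0868]
tcp_rot: [-2.221, -2.222, 0.0]
contact_force: [0.6, 0.5, 0.4]
width: 0.0003
```

```bash
python3 look.py z side scene;  python3 - <<'E'
from h import *
crop(cv2.imread('pics/side_z.png'),330,300,490,420,'pics/c25.png')
crop(cv2.imread('pics/scene_z.png'),80,270,240,390,'pics/c26.png')
E
```

```text
t 41.4 [ 0.4218 -0.2503  0.0868] [-2.221 -2.222  0.   ] [0.6 0.5 0.4] 0.0003
pics/c25.png scale 5 origin 330 300
pics/c26.png scale 5 origin 80 270
```

View pics/c25.png

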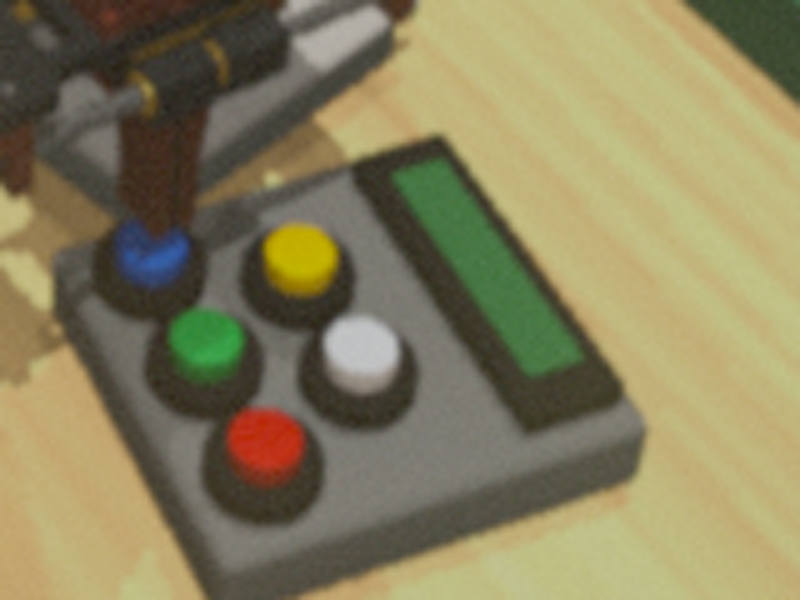

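View pics/c26.png

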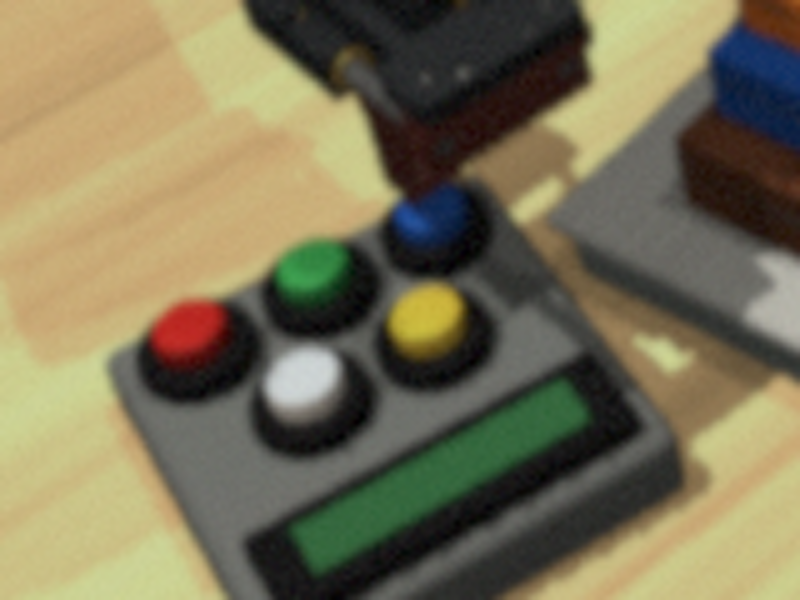

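Request:
jog_arm --pt "0 0 -6" --pt "0 0 -11" --pt "0 0 -15" --pt "0 0 -17" --pt "0 0 -19" --pt "0 0 -20" --pt "0 0 -20" --pt "0 0 -20" --spin '[0,0,0,0,0,0,0,0]'

```text
t: 42.3
ee_pos: [0.4217, -0.2501, 0.0681]
tcp_rot: [2.221, 2.221, 0.001]
contact_force: [-4.2, 2.9, 19.2]
width: 0.0005
```

Request:
jog_arm --pt "0 0 12" --pt "0 0 40" --pt "-3 -15 50" --pt "-8 -40 50" --pt "-8 -46 45" --pt "-8 -46 25" --pt "-8 -46 20" --pt "-8 -46 20" --pt "-8 -46 20" --spin '[0,0,0,0,0,0,0,0,0]'

```text
t: 43.2
ee_pos: [0.4135, -0.2957, 0.0866]
tcp_rot: [-2.22, -2.222, 0.0]
contact_force: [-0.2, 0.6, 0.1]
width: 0.0001
```

```bash
python3 look.py z2 side;  python3 - <<'E'
from h import *
crop(cv2.imread('pics/side_z2.png'),330,300,490,420,'pics/c27.png')
E
```

```text
t 43.2 [ 0.4135 -0.2957  0.0866] [-2.22  -2.222  0.   ] [-0.2  0.6  0.1] 0.0001
pics/c27.png scale 5 origin 330 300
```

View pics/c27.png

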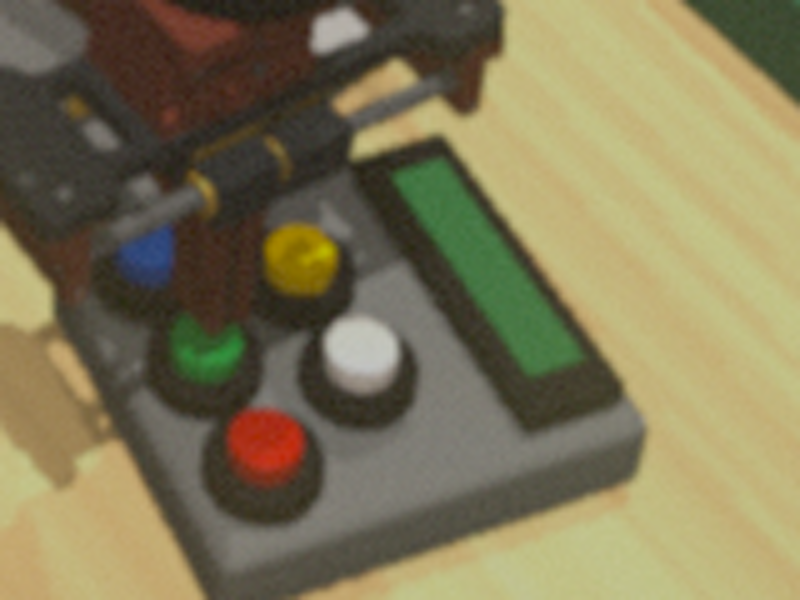

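Request:
jog_arm --pt "0 0 -6" --pt "0 0 -11" --pt "0 0 -15" --pt "0 0 -17" --pt "0 0 -19" --pt "0 0 -20" --pt "0 0 -20" --pt "0 0 -20" --spin '[0,0,0,0,0,0,0,0]'

```text
t: 44.05
ee_pos: [0.4138, -0.296, 0.0681]
tcp_rot: [2.221, 2.222, 0.001]
contact_force: [-3.7, 4.8, 18.7]
width: 0.0005
```

Request:
jog_arm --pt "0 0 12" --pt "0 0 50" --pt "0 0 100" --pt "0 0 150" --pt "0 0 190" --pt "20 40 220" --pt "40 80 230" --pt "60 120 230" --pt "60 160 230" --pt "60 200 230" --pt "60 240 230" --pt "60 265 230" --spin '[0,0,0,0,0,0,0,0,0,0,0,0]'

```text
t: 45.25
ee_pos: [0.473, -0.028, 0.2967]
tcp_rot: [-2.217, -2.225, -0.0]
contact_force: [0.7, -0.9, 0.3]
width: 0.0006
```

Request:
jog_arm --pt "0 0 0" --pt "0 0 0" --pt "0 0 0" --spin '[0,0,0]' --hand 100

```text
t: 45.55
ee_pos: [0.4733, -0.0326, 0.2967]
tcp_rot: [2.223, 2.219, -0.001]
contact_force: [0.6, -1.0, -0.2]
width: 0.0209
```

```bash
python3 look.py fin wrist scene side
```

```text
t 45.55 [ 0.4733 -0.0326  0.2967] [ 2.223e+00  2.219e+00 -1.000e-03] [ 0.6 -1.  -0.2] 0.0209
```

View pics/wrist_fin.png

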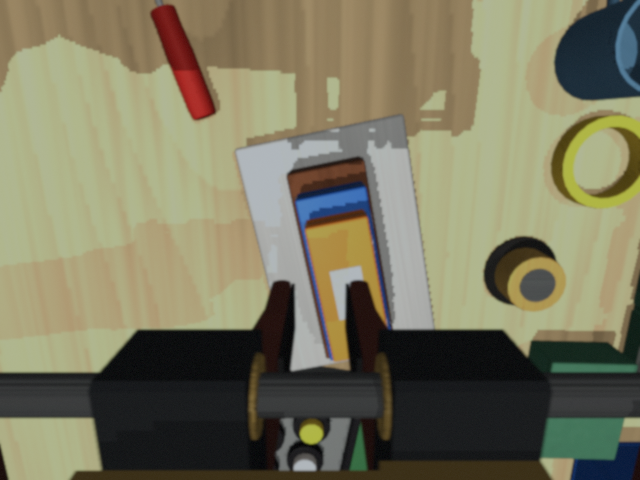

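View pics/scene_fin.png

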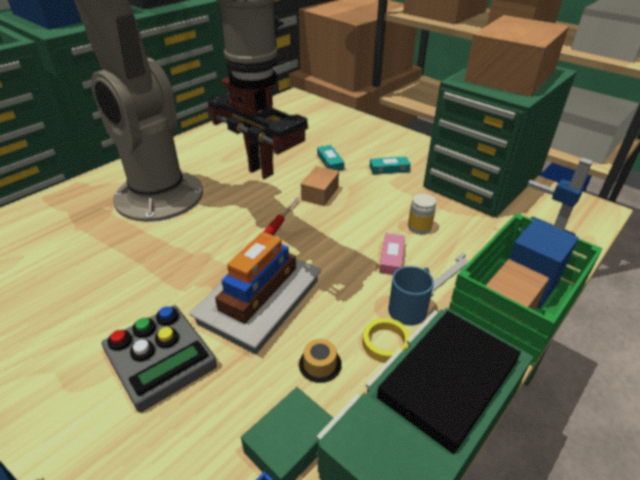

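View pics/side_fin.png

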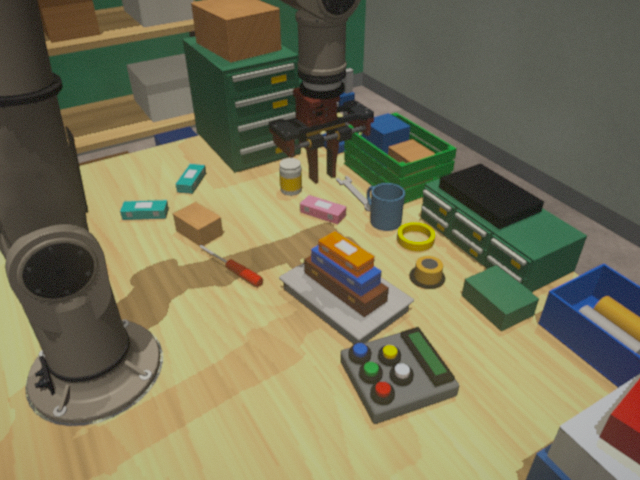

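```bash
python3 - <<'E'
from h import *
a=cv2.imread('pics/scene0.png')[325:390,280:360];b=cv2.imread('pics/scene_fin.png')[325:390,280:360]
c=cv2.imread('pics/side0.png')[240:305,390:470];d=cv2.imread('pics/side_fin.png')[240:305,390:470]
cv2.imwrite('pics/cmp.png',cv2.resize(np.vstack([np.hstack([a,b]),np.hstack([c,d])]),None,fx=4,fy=4,interpolation=cv2.INTER_CUBIC))
E
```

```text
(no output)
```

View pics/cmp.png

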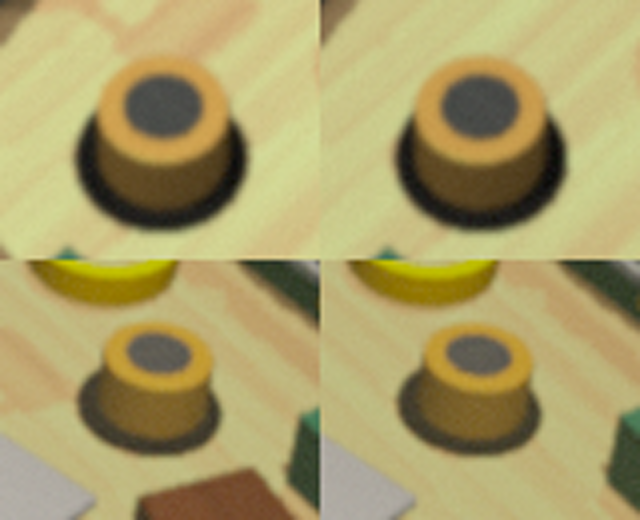

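```bash
python3 -c "
from rig import workorder
print(workorder.close_job())"
```

```text
the job is handed in; nothing more can be done
None
```

I did the whole job in the order asked and handed it in at about 46 s; the closing report gives no verdict.

- **Weight and white key:** I stood the brass weight on the middle of the empty pan and pressed the white key fully down at 21 N. I then set the weight back upright on its pad, about 1 mm off centre. It had not been knocked when I last looked.
- **Cases:** I stacked wood, then blue, then orange on the pan, largest at the bottom. I found no black case in any view, so I took it as absent. I did not look behind the tall drawer cabinet.
- **Keys:** With the stack standing by itself I pressed yellow, blue and green once each, fully down at 17–19 N. I checked the finger's position over each key before pressing. I never touched red, and white was not touched again.

**Last checks:** The final pictures show the stack standing, aligned with the pan, and the robot clear of everything. Outlines drawn for an ideally centred stack matched it in both fixed cameras, before the keys were pressed. The case offsets measured from the wrist camera were within about 1 mm of ideal.

**One disagreement:** The wrist camera measured flat sizes 2–4 % too small and put the heights of the pan and case tops about 5 mm too low. I therefore set the placing heights by contact force.

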